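# Stack colour-coded collars on a post and clamp them with a turnbuckle

## Robot

A 6-joint arm with a two-finger parallel gripper is mounted at the origin on the work surface. World frame = base frame: x ahead of the robot, y to its left, z up, the work surface at z = 0. Lengths are in m, angles in degrees, forces in N, time in s.
With the tool pointing down it reaches from about 0.375 to 0.9 m from the base axis. Payload 3.1 kg.
Tool frame: the origin (TCP) lies on the centre line of the jaws, within the pads' length; the fingertips stand 8 mm ahead of it and the grasp point (between the pads) lies 11 mm behind it; z points along the fingers, y is the direction in which the jaws open and shut (so a half turn about z gives the same grasp; the last joint's range is limited). The gripper opens to 87 mm and grips with 3 to 60 N. Pads are 19 mm wide; open, the fingers measure 117 mm over their backs; the gripper's body (75 mm by 190 mm) begins 51 mm behind the grasp point.
Start: joints at [57.21, 30.224, 82.088, -0, 67.689, -10.227], TCP at [0.24, 0.577, 0.231] pointing down, gripper open.
Joint ranges: [-176.69, 176.69], [-43.24, 126.21], [12.49, 139.97], [-82, 262], [0, 151.66], [-163.58, 163.58]. Speed limits (degrees/s): [159.86, 159.86, 180, 180, 180, 180].

## Interface

Orientations are given as a 3x3 rotation matrix whose columns are the frame's x, y, z axes.
In Python, from rig import * gives the robot as it stands. The module is installed in compiled form; this text tells all that it offers.
- The arm moves only by the tool arm_command, never from a script. Its argument "commands" is a list of rows, each an object with "translation": the shift along the tool's x, y, z scaled (see below), a list of three; "dr": the turn, a rotation vector about the tool's x, y, z scaled (see below), a list of three; "jaw": the closure, from 0 (fully open) to 1 (shut). In form: [{"translation": [x, y, z], "dr": [ax, ay, az], "jaw": jaw}, ...]. A call has 1 to 12 rows; each row shifts and turns the commanded pose from where the row before left it, along the tool's axes as they then stand; what a row does not reach is not made up. The controller multiplies each number of a shift by 25 mm and each number of a turn by 6 degrees. A row lasts 1/12 s, in which the tool goes at most 41.7 mm and 7.16 degrees, less where a joint would pass 70% of its speed; a pose out of reach is approached as far as the arm can. A call with a number of a shift or a turn outside -1 to 1 is refused whole. A call with a gripper value outside its range is refused whole. The fingers move at their own pace and stop on an object; the grip force is fixed at half the most. Time passes only in rows, so rows that do not move let the fingers close. It gives the time, the measured TCP pose, the force and the opening at its end, in the units of the state.
- read_state(): the state, without advancing time (a new reading comes with each control period).
- capture(name): name is "scene" or "top" or "wrist"; returns (picture, depth): 400x640x3 uint8, red, green, blue; 400x640 float32, m along the optical axis (not along the pixel's ray), 0 where there is no reading.
- camera_model(name): a dict with "intrinsics" (3x3 intrinsics, pixels), "k1" (the pictures are not rectified: a ray, as slopes to the right and down, at radius r is drawn at 1 + k1 r^2 times it, then the intrinsics apply), "pose" (4x4, takes a point from camera to world coordinates); the wrist camera has in their place "mount" (4x4, takes a point from camera to tool coordinates, whose origin is the TCP and whose axes are the flange's). Camera axes: x right, y down, z forward; pixel columns grow to the right and rows downward; lengths in m; the calibration is good to about 2 mm. A picture is of the moment at which its call begins: read the wrist's pose just before it. camera_model takes no time and is no camera call.
- hand_in(): hands the job in, once; it reports no verdict.
The state is a dict: "time_s": time; "joint_positions": joint angles; "qvel": joint speeds; "tau": joint torques, N m; "position": TCP position; "tcp_rot": TCP orientation; "force": force on the tool from outside, world axes, zero at the start; "moment": the same for the moment, N m; "opening": opening from 0.0 (shut) to 1.0 (fully open).
Only numpy, scipy, OpenCV 4.12 (cv2) and the standard library are available. Lean on these libraries where they do the work, as an engineer would, in place of code of your own. Each camera call takes 0.05 s, during which the arm holds its last target.

## Task

Make up the collar pack for edge grinding: thread every collar lying on the bench down over the post of the blue fixture, fully home and flat on one another, in the order blue at the bottom, then yellow, then red, then bare aluminium on top (some colours may be missing). Then wind the yellow turnbuckle body by its four spokes until it comes to its stop, so that both jaws draw in together and clamp the pack. Leave the grinder, wrench and tin where they are.

Things in the scene. Friction and masses are not known exactly. Their poses are not given: they have to be found in the camera images.
- fixture: blue steel clamping fixture fixed to the bench, base plate 12 mm thick. Origin on the bench right under the post; x axis points from the turnbuckle to the post (roughly away from the robot), y to the left, z up. The collars go on its upright steel post: 24 mm diameter, 60 mm tall above the base plate, top 8 mm tapered to 14 mm diameter. Free space for fingers at +x and -x of the post
- jaw_left: jaw at the fixture's +y side of the post; shares the fixture's axes, its origin lies at the fixture's origin when fully open and moves to -y as it draws in. Steel face 40 mm wide in x, top 65 mm above the bench, 41.8 mm from the post axis when fully open and 29.8 mm at the turnbuckle's stop. Behind it a blue bar 37 mm high, 64 to 94 mm out in y, runs back to x = -207 mm
- jaw_right: the mirror image of jaw_left at the fixture's -y side, moving to +y as it draws in. On each jaw's bar at x = -180 mm stands a blue block 36 mm (x) by 26 mm (y), 109 mm high, 85 to 111 mm out in y when open, that holds one threaded end of the turnbuckle
- post_tip (a point): centre of the post's top, 72 mm above the bench
- turnbuckle (a joint): turn of the turnbuckle body (rad): 0 fully slack, stop at 12.57 (two turns); starts somewhere between 0 and 2.5. It grows when the uppermost spoke is pushed towards the post (fixture +x), and each turn draws both jaws in by 6 mm. Stiff threads: it takes about 0.1 N m and stays where it is left
- hub (a point): centre of the turnbuckle body, turning with it: at fixture x = -180 mm, 90 mm above the bench. Yellow round body 30 mm in diameter, 90 mm long, axis (this point's y) horizontal along the fixture's y. In its middle a dark hub 44 mm in diameter carries four spokes, steel rods 10 mm in diameter with red ends, reaching 70 mm from the axis along this point's +x, -x, +z and -z
- blue_collar: blue painted collar, a flat ring: 60 mm outside diameter, 28 mm bore, 14 mm thick, about 0.2 kg, lying flat on the bench at the start; origin at the centre of its underside, z up. May be absent
- yellow_collar: yellow painted collar, a flat ring: 60 mm outside diameter, 28 mm bore, 14 mm thick, about 0.2 kg, lying flat on the bench at the start; origin at the centre of its underside, z up. May be absent
- red_collar: red painted collar, a flat ring: 60 mm outside diameter, 28 mm bore, 14 mm thick, about 0.2 kg, lying flat on the bench at the start; origin at the centre of its underside, z up. May be absent
- plain_collar: bare aluminium collar, a flat ring: 60 mm outside diameter, 28 mm bore, 14 mm thick, about 0.2 kg, lying flat on the bench at the start; origin at the centre of its underside, z up. May be absent
- blue_collar_mid (a point): centre of the blue painted collar, at half its thickness (7 mm above its underside)
- yellow_collar_mid (a point): centre of the yellow painted collar, at half its thickness (7 mm above its underside)
- red_collar_mid (a point): centre of the red painted collar, at half its thickness (7 mm above its underside)
- plain_collar_mid (a point): centre of the bare aluminium collar, at half its thickness (7 mm above its underside)
- grinder: angle grinder lying on the bench beyond the fixture, 240 mm long, to be left alone
- wrench: steel wrench 200 mm long lying on the bench beyond the fixture, to be left alone
- paste_tin: green tin, 72 mm diameter, 70 mm high, standing beyond the fixture, to be left alone

How it is judged:
By the outcome, as a careful person would: the job done as asked, in the order asked, and still so for the second after the job is handed in, with the robot touching nothing.
Of blue_collar, yellow_collar, red_collar, plain_collar only 3 to 4 are there at a start; the rules pass over those that are not, and their reading is None.
At some moment in a run one of blue_collar, yellow_collar, red_collar, plain_collar may be knocked a few centimetres aside while the robot is not near it.
Once in a run the grip may slacken for a moment while it holds something.
It also fails if it takes over 210 s, if anything falls off the work surface, if the arm or the gripper's body presses on something with over 40 N, if the wrist force passes 120 N, or if a joint passes its speed limit or range.

## Working session

There is one attempt and no reset: what is moved stays moved. The work goes in short steps, Python scripts to look and compute and a tool call to move; the robot and the scene stay as the last step left them, time stands still between calls to the robot, and variables do not carry over. Pictures are saved under pics/ and viewed, and the job is handed in when it is done.

Besides the shell and the picture viewer there is one more tool, called after "Emit:" in YAML: its name, and indented under it one key for each argument. arm_command: Moves the arm, as the interface text tells. Its arguments: {"type":"object","properties":{"commands":{"type":"array"}},"required":["commands"]}

```bash
mkdir -p pics; ls; python3 - <<'E'
from rig import *
import cv2
print(read_state())
for n in ["scene","top","wrist"]:
    p,d=capture(n)
    cv2.imwrite(f"pics/{n}0.png",p[:,:,::-1])
    import numpy as np; np.save(f"pics/{n}0_d.npy",d)
    print(n,camera_model(n))
E
```

```text
pics
{'time_s': 0.0, 'joint_positions': array([ 5.72116332e+01,  3.02791536e+01,  8.21568323e+01, -1.65424396e-03,
        6.76893204e+01, -1.02280825e+01]), 'qvel': array([-0.02446091,  0.00210787, -0.04039383,  0.10571765, -0.02838639,
        0.04071252]), 'tau': array([ 1.74672947e-03, -4.40044999e+01, -1.76593423e+01,  6.32582442e-02,
        5.82715985e-02, -1.79646613e-04]), 'position': array([0.23937511, 0.57656042, 0.22956714]), 'tcp_rot': array([[-9.23480383e-01,  3.83643887e-01, -1.16189052e-03],
       [ 3.83645476e-01,  9.23478595e-01, -1.85302901e-03],
       [ 3.62077772e-04, -2.15698998e-03, -9.99997608e-01]]), 'force': array([ 0.37340428, -0.06877629,  0.83111423]), 'moment': array([ 0.01408659,  0.02142286, -0.03410919]), 'opening': 1.0044765697643436}
scene {'intrinsics': array([[519.29252412,   0.        , 318.43286733],
       [  0.        , 519.29252412, 206.44806781],
       [  0.        ,   0.        ,   1.        ]]), 'k1': -0.056591819972303614, 'pose': array([[-0.07330039,  0.73159509, -0.67778734,  1.61474057],
       [ 0.9972665 ,  0.04742793, -0.05665787
[... 451 characters left out ...]
69676, -0.01660822],
       [-0.03927643, -0.18626063, -0.981715  ,  0.97257805],
       [ 0.        ,  0.        ,  0.        ,  1.        ]])}
wrist {'intrinsics': array([[352.35386896,   0.        , 319.88734983],
       [  0.        , 352.35386896, 198.32670766],
       [  0.        ,   0.        ,   1.        ]]), 'k1': -0.030980058176600527, 'mount': array([[-1.03114067e-03, -9.59410979e-01, -2.82009770e-01,
         7.75676900e-02],
       [ 9.99999435e-01, -1.06196841e-03, -4.35301820e-05,
         1.26903163e-03],
       [-2.57722134e-04, -2.82009656e-01,  9.59411532e-01,
        -1.54722809e-01],
       [ 0.00000000e+00,  0.00000000e+00,  0.00000000e+00,
         1.00000000e+00]])}
```

View pics/top0.png

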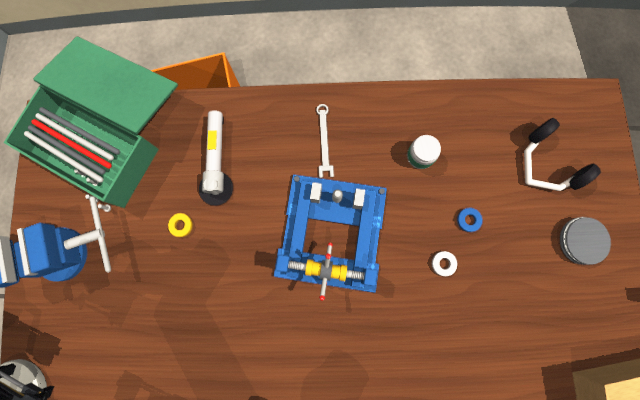

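View pics/scene0.png

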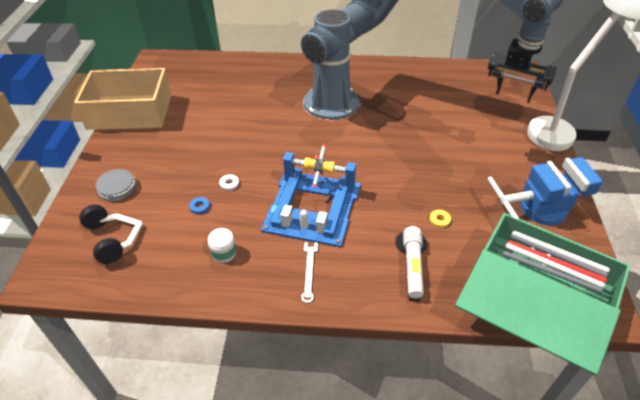

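View pics/wrist0.png

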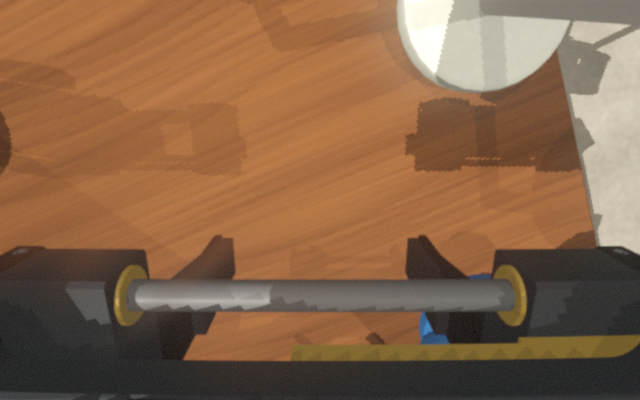

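```bash
cat > h.py <<'E'
import numpy as np, cv2, time
from rig import *
def cam(n,st=None):
    m=camera_model(n)
    if n=="wrist":
        T=np.eye(4); T[:3,:3]=st["tcp_rot"]; T[:3,3]=st["position"]; m["pose"]=T@m["mount"]
    return m
def rays(m,uv):
    uv=np.asarray(uv,float).reshape(-1,1,2)
    s=cv2.undistortPoints(uv,m["intrinsics"],np.array([m["k1"],0,0,0.]))[:,0]
    return np.c_[s,np.ones(len(s))]
def plane(m,uv,z):
    P=m["pose"]; r=rays(m,uv)@P[:3,:3].T; o=P[:3,3]
    return o+r*((z-o[2])/r[:,2])[:,None]
def unproj(m,uv,d):
    P=m["pose"]; return (rays(m,uv)*np.asarray(d)[:,None])@P[:3,:3].T+P[:3,3]
def proj(m,X):
    P=m["pose"]; X=np.asarray(X,float).reshape(-1,3); c=(X-P[:3,3])@P[:3,:3]
    s=c[:,:2]/c[:,2:]; r2=(s**2).sum(1,keepdims=True); s=s*(1+m["k1"]*r2)
    K=m["intrinsics"]; return s*[K[0,0],K[1,1]]+[K[0,2],K[1,2]]
def grab(n,name=None):
    st=read_state(); p,d=capture(n); m=cam(n,st)
    if name: cv2.imwrite(f"pics/{name}.png",p[:,:,::-1])
    return p,d,m,st
def hsv(p): return cv2.cvtColor(p,cv2.COLOR_RGB2HSV)
def blobs(mask,amin=60):
    mask=cv2.morphologyEx(mask.astype(np.uint8),cv2.MORPH_CLOSE,np.ones((3,3)))
    cs,_=cv2.findContours(mask,cv2.RETR_EXTERNAL,cv2.CHAIN_APPROX_NONE)
    return [c for c in cs if cv2.contourArea(c)>amin]
def col(p,c):
    H=hsv(p);h,s,v=[H[...,i].astype(int) for i in range(3)]
    if c=="yellow": return (h>=22)&(h<=34)&(s>150)&(v>80)
    if c=="blue": return (h>=100)&(h<=118)&(s>130)&(v>50)
    if c=="plain": return (s<60)&(v>130)
    if c=="red": return ((h<=5)|(h>=174))&(s>160)&(v>110)
E
python3 - <<'E'
from h import *
for n in ["top","scene"]:
    p=cv2.imread(f"pics/{n}0.png")[:,:,::-1].copy(); d=np.load(f"pics/{n}0_d.npy"); m=cam(n)
    for c in ["yellow","blue","plain","red"]:
        for b in blobs(col(p,c)):
            (u,v),(a,bb),ang=cv2.fitEllipse(b)
            X=plane(m,[[u,v]],0.010)[0]
            q=b[:,0]; 
            if 0.2<X[0]<0.9 and abs(X[1])<0.6:
                zz=d[int(v),int(u)]
                print(n,c,round(u),round(v),round(a,1),round(bb,1),X.round(4), unproj(m,[[u,v]],[zz]).round(3))
E
```

```text
top yellow 339 272 13.4 16.1 [ 0.4442 -0.0459  0.01  ] [[ 0.445 -0.043  0.105]]
top yellow 312 268 13.3 14.3 [0.4566 0.0201 0.01  ] [[0.456 0.017 0.101]]
top yellow 179 225 22.0 23.1 [0.5701 0.3549 0.01  ] [[0.571 0.358 0.001]]
top yellow 211 140 8.2 22.2 [0.7923 0.2784 0.01  ] [[0.779 0.267 0.048]]
top blue 469 220 22.6 23.5 [ 0.5639 -0.373   0.01  ] [[ 0.565 -0.376  0.002]]
top blue 332 231 110.1 113.3 [ 0.5452 -0.03    0.01  ] [[ 0.546 -0.03   0.001]]
top plain 353 274 7.0 19.3 [ 0.4388 -0.0797  0.01  ] [[ 0.44  -0.074  0.099]]
top plain 297 266 6.4 19.5 [0.4629 0.058  0.01  ] [[0.462 0.051 0.099]]
top plain 444 263 23.7 24.6 [ 0.4589 -0.3018  0.01  ] [[ 0.459 -0.305 -0.001]]
top plain 90 231 46.0 70.7 [0.557  0.5966 0.01  ] [[ 0.558  0.604 -0.001]]
top plain 359 197 9.5 19.1 [ 0.6286 -0.1012  0.01  ] [[ 0.618 -0.096  0.067]]
top plain 316 192 10.7 20.9 [0.6457 0.007  0.01  ] [[0.635 0.006 0.064]]
top plain 426 149 27.7 28.3 [ 0.7495 -0.2788  0.01  ] [[ 0.73  -0.262  0.071]]
top plain 213 162 17.8 104.9 [0.731  0.2721 0.01  ] [[0.719 0.26  0.05 ]]
top plain 324 146 13.6 80.2 [ 0.7
[... 296 characters left out ...]
309 269 12.7 72.5 [ 0.7822 -0.0153  0.01  ] [[ 0.779 -0.016  0.006]]
scene plain 220 240 24.5 26.4 [ 0.6978 -0.2779  0.01  ] [[ 0.743 -0.26   0.067]]
scene plain 413 257 16.8 93.1 [0.7216 0.2704 0.01  ] [[0.75  0.265 0.046]]
scene plain 115 232 31.8 46.6 [ 0.6873 -0.5951  0.01  ] [[ 0.681 -0.6    0.002]]
scene plain 321 219 10.3 23.0 [0.5989 0.0045 0.01  ] [[0.645 0.008 0.062]]
scene plain 303 217 8.5 23.1 [ 0.5955 -0.0495  0.01  ] [[ 0.636 -0.044  0.056]]
scene plain 286 214 10.6 21.5 [ 0.5854 -0.1004  0.01  ] [[ 0.635 -0.092  0.065]]
scene plain 511 193 29.7 53.6 [0.4511 0.5883 0.01  ] [[ 0.437  0.594 -0.004]]
scene plain 229 182 15.7 19.5 [ 0.4601 -0.2998  0.01  ] [[ 0.449 -0.304 -0.002]]
```

```bash
python3 - <<'E'
import cv2
p=cv2.imread("pics/top0.png"); cv2.imwrite("pics/t_crop.png",cv2.resize(p[160:310,260:400],None,fx=4,fy=4,interpolation=cv2.INTER_CUBIC))
p=cv2.imread("pics/scene0.png"); cv2.imwrite("pics/s_crop.png",cv2.resize(p[135:250,250:375],None,fx=5,fy=5,interpolation=cv2.INTER_CUBIC))
E
```

```text
(no output)
```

View pics/t_crop.png

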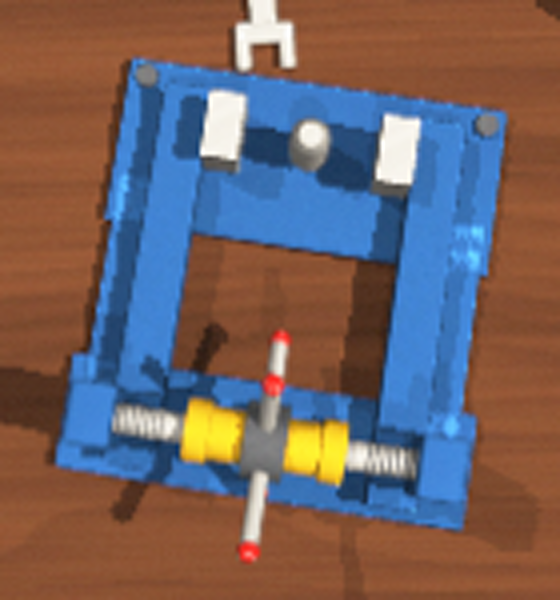

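View pics/s_crop.png

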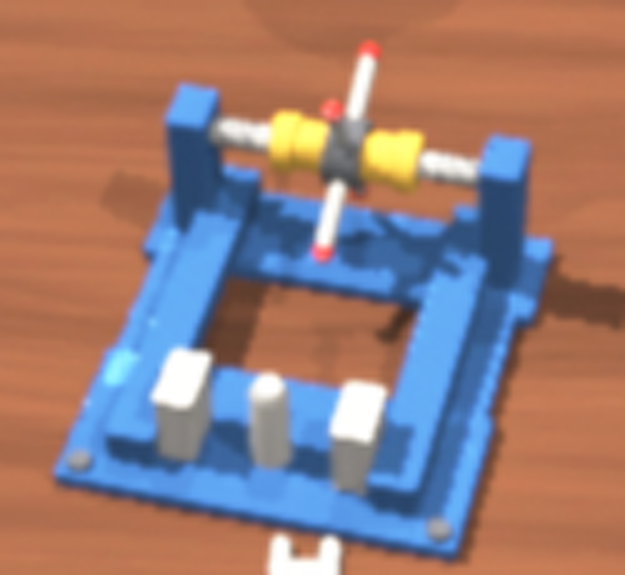

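Emit:
arm_command:
  commands:
    - {"translation":[-0.97,-0.93,-0.2],"dr":[0,0,0],"jaw":0}
    - {"translation":[-0.97,-0.93,-0.2],"dr":[0,0,0],"jaw":0}
    - {"translation":[-0.97,-0.93,-0.2],"dr":[0,0,0],"jaw":0}
    - {"translation":[-0.97,-0.93,-0.2],"dr":[0,0,0],"jaw":0}
    - {"translation":[-0.97,-0.93,-0.2],"dr":[0,0,0],"jaw":0}
    - {"translation":[-0.97,-0.93,-0.2],"dr":[0,0,0],"jaw":0}
    - {"translation":[-0.97,-0.93,-0.2],"dr":[0,0,0],"jaw":0}
    - {"translation":[-0.97,-0.93,-0.2],"dr":[0,0,0],"jaw":0}
    - {"translation":[-0.97,-0.93,-0.2],"dr":[0,0,0],"jaw":0}
    - {"translation":[-0.97,-0.93,-0.2],"dr":[0,0,0],"jaw":0}
    - {"translation":[-0.97,-0.93,-0.2],"dr":[0,0,0],"jaw":0}
    - {"translation":[-0.97,-0.93,-0.2],"dr":[0,0,0],"jaw":0}

```text
time_s: 1.15
position: [0.4016, 0.2063, 0.2907]
tcp_rot: [[-0.924, 0.384, -0.0], [0.384, 0.924, -0.0], [0.0, -0.0, -1.0]]
force: [0.7, 1.4, -0.6]
opening: 0.999
```

Emit:
arm_command:
  commands:
    - {"translation":[-0.97,-0.93,-0.2],"dr":[0,0,0],"jaw":0}
    - {"translation":[-0.97,-0.93,-0.2],"dr":[0,0,0],"jaw":0}
    - {"translation":[-0.97,-0.93,-0.2],"dr":[0,0,0],"jaw":0}
    - {"translation":[-0.97,-0.93,-0.2],"dr":[0,0,0],"jaw":0}
    - {"translation":[-0.97,-0.93,-0.2],"dr":[0,0,0],"jaw":0}
    - {"translation":[-0.97,-0.93,-0.2],"dr":[0,0,0],"jaw":0}
    - {"translation":[-0.97,-0.93,-0.2],"dr":[0,0,0],"jaw":0}
    - {"translation":[-0.97,-0.93,-0.2],"dr":[0,0,0],"jaw":0}
    - {"translation":[-0.97,-0.93,-0.2],"dr":[0,0,0],"jaw":0}
    - {"translation":[-0.97,-0.93,-0.2],"dr":[0,0,0],"jaw":0}

```text
time_s: 1.98
position: [0.5363, -0.1015, 0.3405]
tcp_rot: [[-0.923, 0.384, -0.001], [0.384, 0.923, 0.0], [0.001, 0.0, -1.0]]
force: [0.3, 0.8, -0.7]
opening: 0.994
```

Emit:
arm_command:
  commands:
    - {"translation":[0,0,0],"dr":[0,0,1],"jaw":0}
    - {"translation":[0,0,0],"dr":[0,0,1],"jaw":0}
    - {"translation":[0,0,0],"dr":[0,0,1],"jaw":0}
    - {"translation":[0,0,0],"dr":[0,0,1],"jaw":0}
    - {"translation":[0,0,0],"dr":[0,0,1],"jaw":0}
    - {"translation":[0,0,0],"dr":[0,0,1],"jaw":0}
    - {"translation":[0,0,0],"dr":[0,0,1],"jaw":0}
    - {"translation":[0,0,0],"dr":[0,0,1],"jaw":0}
    - {"translation":[0,0,0],"dr":[0,0,1],"jaw":0}
    - {"translation":[0,0,0],"dr":[0,0,1],"jaw":0}
    - {"translation":[0,0,0],"dr":[0,0,1],"jaw":0}
    - {"translation":[0,0,0],"dr":[0,0,1],"jaw":0}

```text
time_s: 2.98
position: [0.5359, -0.0998, 0.3402]
tcp_rot: [[0.085, 0.996, -0.001], [0.996, -0.085, 0.0], [0.0, -0.001, -1.0]]
force: [0.5, 0.2, 0.1]
opening: 1.004
```

Emit:
arm_command:
  commands:
    - {"translation":[0,0,0],"dr":[0,0,0.8],"jaw":0}
    - {"translation":[0,0,0],"dr":[0,0,0],"jaw":0}

```text
time_s: 3.15
position: [0.5359, -0.0998, 0.3402]
tcp_rot: [[0.164, 0.986, -0.001], [0.986, -0.164, 0.0], [0.0, -0.001, -1.0]]
force: [-0.2, -0.4, 0.5]
opening: 0.998
```

```bash
python3 - <<'E'
from h import *
p,d,m,st=grab("wrist","w1"); np.save("pics/w1_d.npy",d)
import pickle; pickle.dump((p,d,m,st),open("w1.pkl","wb"))
print(st["time_s"],st["position"],st["tcp_rot"].round(4),st["joint_positions"].round(1),st["force"])
E
```

```text
3.15 [ 0.53591977 -0.09978939  0.34021206] [[ 1.640e-01  9.865e-01 -7.000e-04]
 [ 9.865e-01 -1.640e-01  3.000e-04]
 [ 2.000e-04 -8.000e-04 -1.000e+00]] [-22.3  17.5  85.2   0.   77.4 -12.9] [-0.1677464  -0.37083677  0.50804656]
```

View pics/w1.png

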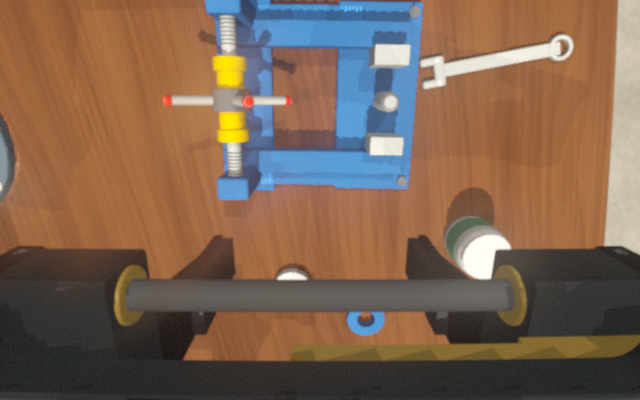

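```bash
python3 - <<'E'
from h import *
import pickle
p,d,m,st=pickle.load(open("w1.pkl","rb"))
c=p[30:170,350:430,::-1]; cv2.imwrite("pics/w1c.png",cv2.resize(c,None,fx=4.2,fy=4.2,interpolation=cv2.INTER_CUBIC))
c=p[0:200,150:300,::-1]; cv2.imwrite("pics/w1d.png",cv2.resize(c,None,fx=3,fy=3,interpolation=cv2.INTER_CUBIC))
for b in blobs(col(p,"plain")|((hsv(p)[...,1]<60)&(hsv(p)[...,2]>90)),40):
    (u,v),s,a=cv2.minAreaRect(b); print("pl",round(u,1),round(v,1),np.round(s,1),round(a,1),plane(m,[[u,v]],.065)[0].round(4))
for b in blobs(col(p,"red"),8):
    (u,v),s,a=cv2.minAreaRect(b); print("red",round(u,1),round(v,1),np.round(s,1),d[int(v),int(u)],unproj(m,[[u,v]],[d[int(v),int(u)]])[0].round(3))
for b in blobs(col(p,"yellow"),8):
    (u,v),s,a=cv2.minAreaRect(b); print("yel",round(u,1),round(v,1),np.round(s,1),d[int(v),int(u)],unproj(m,[[u,v]],[d[int(v),int(u)]])[0].round(3))
E
```

```text
pl 320.6 281.2 [ 97.5 391.4] 83.7 [ 0.5092 -0.2636  0.065 ]
pl 403.0 180.0 [16. 12.] 90.0 [ 0.6346 -0.1403  0.065 ]
pl 384.0 144.0 [22. 38.] 90.0 [ 0.6162 -0.0915  0.065 ]
pl 304.5 139.0 [61. 18.] 0.0 [ 0.5218 -0.0697  0.065 ]
pl 6.5 164.0 [13. 72.] 0.0 [ 0.1425 -0.0364  0.065 ]
pl 386.0 101.5 [21. 24.] 90.0 [ 0.6244 -0.0421  0.065 ]
pl 389.6 55.8 [40.5 25. ] 2.0 [0.6344 0.0076 0.065 ]
pl 495.7 60.9 [ 37.1 157.3] 82.7 [ 0.7551 -0.0172  0.065 ]
pl 228.4 101.8 [102.4 153. ] 30.1 [ 0.4408 -0.0116  0.065 ]
pl 416.8 12.4 [16.  12.1] 21.8 [0.6696 0.0479 0.065 ]
pl 621.5 127.0 [254.  35.] 90.0 [ 0.9082 -0.1176  0.065 ]
red 248.6 101.0 [7.9 6.3] 0.3272346 [ 0.482 -0.016  0.156]
red 288.0 100.5 [9. 4.] 0.41231218 [ 0.511 -0.022  0.067]
red 166.5 99.5 [7. 9.] 0.35463768 [ 0.395 -0.     0.127]
yel 599.1 347.3 [15.  14.7] 0.07674078 [ 0.602 -0.085  0.431]
yel 232.0 126.5 [29. 30.] 0.38351178 [ 0.449 -0.039  0.105]
yel 228.5 71.5 [31. 31.] 0.3663804 [0.458 0.017 0.106]
```

View pics/w1c.png

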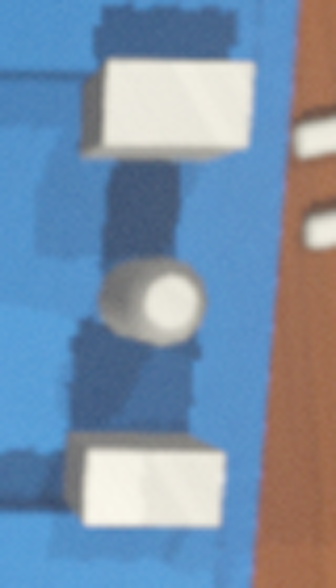

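View pics/w1d.png

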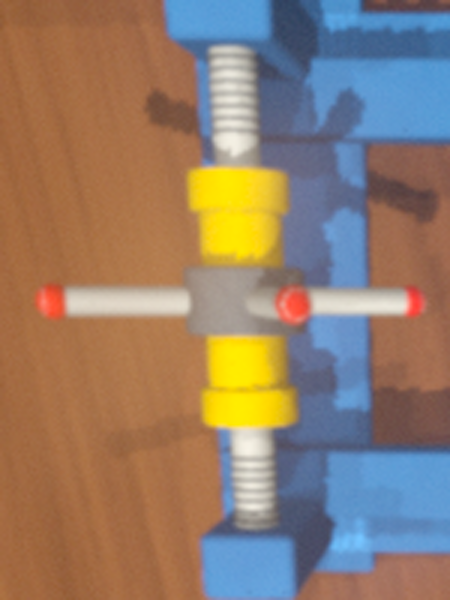

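```bash
cat >> h.py <<'E'
def tri(obs):
    A=np.zeros((3,3));b=np.zeros(3)
    for m,uv in obs:
        o=m["pose"][:3,3]; r=(rays(m,[uv])@m["pose"][:3,:3].T)[0]; r/=np.linalg.norm(r)
        M=np.eye(3)-np.outer(r,r); A+=M; b+=M@o
    return np.linalg.solve(A,b)
E
python3 - <<'E'
from h import *
import pickle
p,d,m,st=pickle.load(open("w1.pkl","rb"))
t=cv2.imread("pics/top0.png"); s=cv2.imread("pics/scene0.png")
a=cv2.resize(t[175:215,315:365],None,fx=10,fy=10,interpolation=cv2.INTER_CUBIC)
b=cv2.resize(s[200:240,280:330],None,fx=10,fy=10,interpolation=cv2.INTER_CUBIC)
cv2.imwrite("pics/post2.png",np.vstack([a,b])[:800,:])
print("wrist tip",plane(m,[[390.95,101.9]],.072))
print("top",plane(cam("top"),[[338,193]],.072),"scene",plane(cam("scene"),[[303.6,210.6]],.072))
print("rjaw", plane(m,np.array([[85,448],[222,450],[222,525],[85,525]])/4.2+[350,30],.065).round(4))
print("ljaw", plane(m,np.array([[105,60],[253,62],[250,120],[105,148]])/4.2+[350,30],.065).round(4))
# bolts
E
```

```text
wrist tip [[ 0.62883681 -0.0431472   0.072     ]]
top [[ 0.62814842 -0.04686197  0.072     ]] scene [[ 0.62420565 -0.0430441   0.072     ]]
rjaw [[ 0.6008 -0.08    0.065 ]
 [ 0.6398 -0.087   0.065 ]
 [ 0.6376 -0.1088  0.065 ]
 [ 0.598  -0.1022  0.065 ]]
ljaw [[6.195e-01 2.250e-02 6.500e-02]
 [6.589e-01 1.560e-02 6.500e-02]
 [6.566e-01 1.000e-03 6.500e-02]
 [6.166e-01 2.000e-04 6.500e-02]]
```

View pics/post2.png

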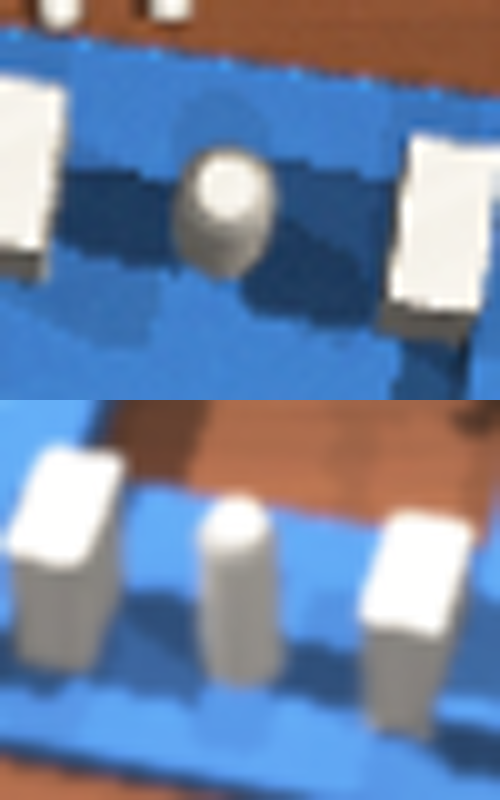

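Emit:
arm_command:
  commands:
    - {"translation":[-0.96,0.27,0.5],"dr":[0,0,0.08],"jaw":0}
    - {"translation":[-0.96,0.27,0.5],"dr":[0,0,0],"jaw":0}
    - {"translation":[-0.96,0.27,0.5],"dr":[0,0,0],"jaw":0}
    - {"translation":[-0.96,0.27,0.5],"dr":[0,0,0],"jaw":0}
    - {"translation":[-0.96,0.27,0.5],"dr":[0,0,0],"jaw":0}
    - {"translation":[-0.96,0.27,0.5],"dr":[0,0,0],"jaw":0}
    - {"translation":[-0.96,0.27,0.5],"dr":[0,0,0],"jaw":0}
    - {"translation":[-0.96,0.27,0.5],"dr":[0,0,0],"jaw":0}
    - {"translation":[-0.96,0.27,0.5],"dr":[0,0,0],"jaw":0}
    - {"translation":[-0.96,0.27,0.5],"dr":[0,0,0],"jaw":0}
    - {"translation":[-0.96,0.27,0.5],"dr":[0,0,0],"jaw":0}
    - {"translation":[0,0,0],"dr":[0,0,0],"jaw":0}

```text
time_s: 4.2
position: [0.5633, -0.3771, 0.1996]
tcp_rot: [[0.172, 0.985, -0.002], [0.985, -0.172, -0.0], [-0.001, -0.002, -1.0]]
force: [0.1, -0.1, -0.4]
opening: 0.999
```

```bash
cat >> h.py <<'E'
def find(n,c,name=None):
    p,d,m,st=grab(n,name)
    out=[]
    for b in blobs(col(p,c),60):
        q=b[:,0]
        (u,v),s,a=cv2.fitEllipse(b)
        X=plane(m,[[u,v]],.012)[0]
        C=plane(m,q.astype(float),.012)[:,:2]
        (cx,cy),r=cv2.minEnclosingCircle(C.astype(np.float32))
        if .025<r<.038: out.append((round(u),round(v),X[:2].round(4),(round(cx,4),round(cy,4)),round(r,4)))
    return out,st
def togo(st,target):
    v=st["tcp_rot"].T@(np.asarray(target)-st["position"])
    return (v/0.025).round(2)
E
python3 - <<'E'
from h import *
o,st=find("wrist","blue","w2"); print(o,st["position"],st["time_s"])
for x in o: print(togo(st,[x[2][0],x[2][1],.011]))
E
```

```text
[(321, 170, array([ 0.5648, -0.3704]), (0.5642, -0.3711), 0.0291)] [ 0.56331685 -0.37705008  0.19960774] 4.2
[0.28 0.03 7.54]
```

View pics/w2.png

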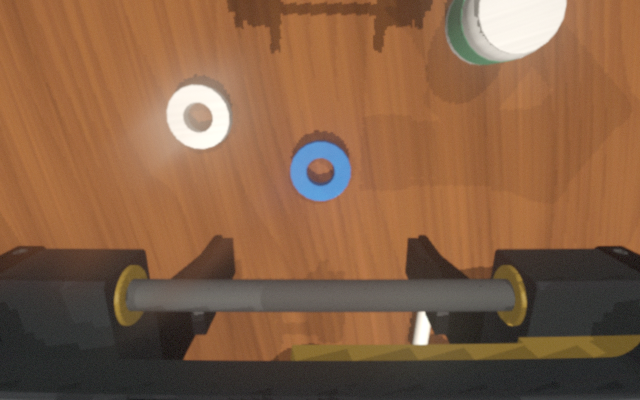

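Emit:
arm_command:
  commands:
    - {"translation":[0.28,0.03,1],"dr":[0,0,0],"jaw":0}
    - {"translation":[0,0,1],"dr":[0,0,0],"jaw":0}
    - {"translation":[0,0,1],"dr":[0,0,0],"jaw":0}
    - {"translation":[0,0,1],"dr":[0,0,0],"jaw":0}
    - {"translation":[0,0,1],"dr":[0,0,0],"jaw":0}
    - {"translation":[0,0,1],"dr":[0,0,0],"jaw":0}
    - {"translation":[0,0,0.7],"dr":[0,0,0],"jaw":0}
    - {"translation":[0,0,0.4],"dr":[0,0,0],"jaw":0}
    - {"translation":[0,0,0.4],"dr":[0,0,0],"jaw":0}
    - {"translation":[0,0,0],"dr":[0,0,0],"jaw":0}

```text
time_s: 5.08
position: [0.5658, -0.3647, 0.0143]
tcp_rot: [[0.17, 0.985, -0.002], [0.985, -0.17, 0.002], [0.001, -0.002, -1.0]]
force: [-0.5, -0.6, 0.1]
opening: 1.001
```

Emit:
arm_command:
  commands:
    - {"translation":[0,0,0],"dr":[0,0,0],"jaw":1}
    - {"translation":[0,0,0],"dr":[0,0,0],"jaw":1}
    - {"translation":[0,0,0],"dr":[0,0,0],"jaw":1}
    - {"translation":[0,0,0],"dr":[0,0,0],"jaw":1}
    - {"translation":[0,0,0],"dr":[0,0,0],"jaw":1}
    - {"translation":[0,0,0],"dr":[0,0,0],"jaw":1}

```text
time_s: 5.58
position: [0.5659, -0.366, 0.0164]
tcp_rot: [[0.171, 0.985, -0.001], [0.985, -0.171, -0.0], [-0.0, -0.001, -1.0]]
force: [-1.7, 0.7, 3.8]
opening: 0.67
```

```bash
python3 - <<'E'
from h import *
for i in range(3):
    st=read_state(); capture("top"); print(st["time_s"],st["position"],st["force"],st["opening"])
p,d,m,st=grab("wrist","w3")
E
```

```text
5.5833 [ 0.5659     -0.36602808  0.01641773] [-1.68113947  0.65758765  3.82983131] 0.6700260859615689
5.6333 [ 0.56588426 -0.36600804  0.01641256] [-2.51359852  1.06558377  5.01859245] 0.672044528976399
5.6833 [ 0.56589855 -0.3659911   0.01638512] [-2.64208555  0.47267355  5.70966852] 0.6694185042493054
```

View pics/w3.png

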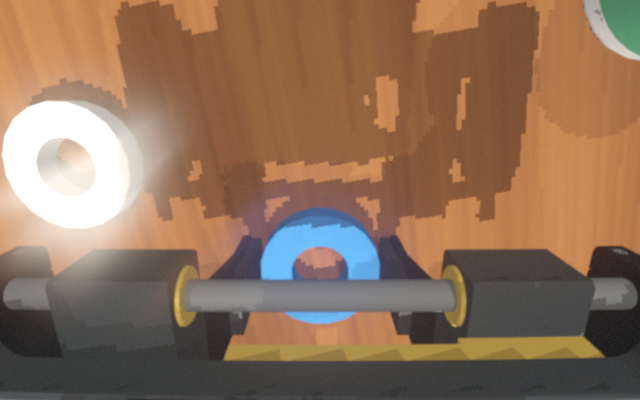

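```bash
cat >> h.py <<'E'
def held(c,name,z):
    """ring seen by wrist camera while between the fingers: centre of bore/outer at height z"""
    p,d,m,st=grab("wrist",name)
    M=col(p,c).astype(np.uint8); M[:, :200]=0; M[:,440:]=0; M[:200]=0
    vs,us=np.nonzero(M)
    # top-face: horizontal chord ends above the rod
    X=plane(m,np.c_[us,vs].astype(float),z)
    L=(X-st["position"])@st["tcp_rot"]
    # fit circle to extreme upper edge points per column
    pts=[]
    for u in range(us.min(),us.max()+1):
        vv=vs[us==u]
        if len(vv): pts.append([u,vv.min()])
    return L,pts,st,m
E
python3 - <<'E'
from h import *
p,d,m,st=grab("wrist")
H=col(p,"blue"); vs,us=np.nonzero(H)
k=(us>230)&(us<410)&(vs>190); us=us[k];vs=vs[k]; print(us.min(),us.max(),vs.min(),vs.max())
print([d[int(v),int(u)] for u,v in [(320,235),(280,260),(360,260),(320,315)]])
for (u,v) in [(320,235),(280,260),(360,260),(320,315)]:
    print(unproj(m,[[u,v]],[d[v,u]]).round(4))
# camera height check: bench depth
for (u,v) in [(230,150),(400,130)]: print(unproj(m,[[u,v]],[d[v,u]]).round(4))
# hole edges / outer extents in plane z=.014
for n,uv in dict(left=(261,268),right=(379,268),bot=(320,323)).items(): print(n,((plane(m,[uv],.014)-st["position"])@st["tcp_rot"]).round(4))
E
```

```text
260 379 210 321
[np.float32(0.16872387), np.float32(0.17198682), np.float32(0.17244948), np.float32(0.18034874)]
[[ 0.5687 -0.3518  0.0142]]
[[ 0.5472 -0.3613  0.0147]]
[[ 0.5857 -0.3682  0.0142]]
[[ 0.5611 -0.3951  0.0151]]
[[ 0.532  -0.3062  0.    ]]
[[ 0.6145 -0.3107  0.0012]]
left [[-0.0033 -0.0289  0.0024]]
right [[-0.0033  0.0295  0.0024]]
bot [[-0.0351  0.0002  0.0024]]
```

Emit:
arm_command:
  commands:
    - {"translation":[0,0,0],"dr":[0,0,0],"jaw":0}
    - {"translation":[0,0,0],"dr":[0,0,0],"jaw":0}
    - {"translation":[0,0,0],"dr":[0,0,0],"jaw":0}
    - {"translation":[0,0,0],"dr":[0,0,0],"jaw":0}

```text
time_s: 6.17
position: [0.5666, -0.3659, 0.0153]
tcp_rot: [[0.171, 0.985, 0.0], [0.985, -0.171, -0.0], [0.0, 0.0, -1.0]]
force: [-0.0, 0.3, -0.8]
opening: 0.89
```

Emit:
arm_command:
  commands:
    - {"translation":[-0.18,0,0.18],"dr":[0,0,0],"jaw":0}
    - {"translation":[0,0,0],"dr":[0,0,0],"jaw":0}
    - {"translation":[0,0,0],"dr":[0,0,0],"jaw":0}
    - {"translation":[0,0,0],"dr":[0,0,0],"jaw":0}

```text
time_s: 6.5
position: [0.5655, -0.3704, 0.0107]
tcp_rot: [[0.171, 0.985, -0.0], [0.985, -0.171, 0.0], [0.0, -0.0, -1.0]]
force: [0.2, 0.1, -0.0]
opening: 0.995
```

```bash
python3 - <<'E'
from h import *
o,st=find("wrist","blue","w4"); print(o,st["position"],st["force"])
E
```

```text
[(319, 250, array([ 0.5668, -0.3623]), (0.5653, -0.3707), 0.0298)] [ 0.56545488 -0.37039413  0.01069929] [ 0.20138362  0.06906817 -0.01231595]
```

View pics/w4.png

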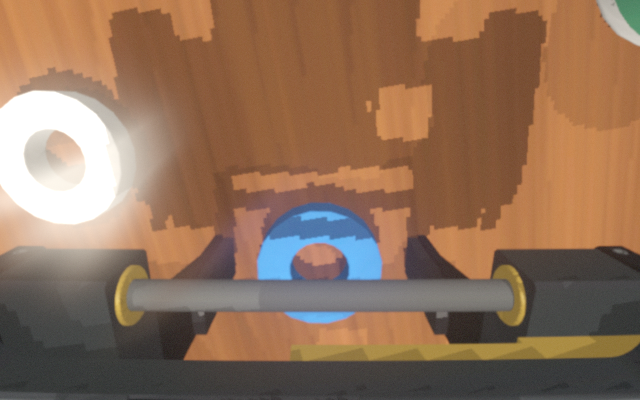

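Emit:
arm_command:
  commands:
    - {"translation":[0,0,0],"dr":[0,0,0],"jaw":1}
    - {"translation":[0,0,0],"dr":[0,0,0],"jaw":1}
    - {"translation":[0,0,0],"dr":[0,0,0],"jaw":1}
    - {"translation":[0,0,0],"dr":[0,0,0],"jaw":1}
    - {"translation":[0,0,0],"dr":[0,0,0],"jaw":1}
    - {"translation":[0,0,0],"dr":[0,0,0],"jaw":1}
    - {"translation":[0,0,-0.5],"dr":[0,0,0],"jaw":1}
    - {"translation":[0,0,-0.8],"dr":[0,0,0],"jaw":1}
    - {"translation":[0,0,-0.9],"dr":[0,0,0],"jaw":1}
    - {"translation":[0,0,-0.9],"dr":[0,0,0],"jaw":1}
    - {"translation":[0,0,-0.9],"dr":[0,0,0],"jaw":1}
    - {"translation":[0,0,-0.9],"dr":[0,0,0],"jaw":1}

```text
time_s: 7.55
position: [0.5652, -0.3699, 0.1349]
tcp_rot: [[0.171, 0.985, -0.001], [0.985, -0.171, 0.001], [0.0, -0.001, -1.0]]
force: [-0.5, -0.1, -2.1]
opening: 0.677
```

```bash
python3 - <<'E'
from h import *
st=read_state(); print(st["position"],st["opening"],st["force"],togo(st,[.628,-.0435,.15]))
E
```

```text
[ 0.56516734 -0.36992821  0.13492857] 0.6768167602598125 [-0.53701735 -0.05357687 -2.13541076] [13.29  0.24 -0.6 ]
```

Emit:
arm_command:
  commands:
    - {"translation":[0.95,0.02,-0.1],"dr":[0,0,0],"jaw":1}
    - {"translation":[0.95,0.02,-0.1],"dr":[0,0,0],"jaw":1}
    - {"translation":[0.95,0.02,-0.1],"dr":[0,0,0],"jaw":1}
    - {"translation":[0.95,0.02,-0.1],"dr":[0,0,0],"jaw":1}
    - {"translation":[0.95,0.02,-0.1],"dr":[0,0,0],"jaw":1}
    - {"translation":[0.95,0.02,-0.1],"dr":[0,0,0],"jaw":1}
    - {"translation":[0.95,0.02,0],"dr":[0,0,0],"jaw":1}
    - {"translation":[0.95,0.02,0],"dr":[0,0,0],"jaw":1}
    - {"translation":[0.95,0.02,0],"dr":[0,0,0],"jaw":1}
    - {"translation":[0.95,0.02,0],"dr":[0,0,0],"jaw":1}
    - {"translation":[0.95,0.02,0],"dr":[0,0,0],"jaw":1}
    - {"translation":[0.95,0.02,0],"dr":[0,0,0],"jaw":1}

```text
time_s: 8.55
position: [0.6199, -0.0892, 0.149]
tcp_rot: [[0.171, 0.985, -0.0], [0.985, -0.171, 0.0], [0.0, -0.0, -1.0]]
force: [1.1, -0.7, -2.4]
opening: 0.681
```

Emit:
arm_command:
  commands:
    - {"translation":[0.95,0,0],"dr":[0,0,0],"jaw":1}
    - {"translation":[0.9,0,0],"dr":[0,0,0],"jaw":1}
    - {"translation":[0,0,0],"dr":[0,0,0],"jaw":1}
    - {"translation":[0,0,0],"dr":[0,0,0],"jaw":1}
    - {"translation":[0,0,0],"dr":[0,0,0],"jaw":1}

```text
time_s: 8.97
position: [0.6279, -0.0451, 0.1488]
tcp_rot: [[0.17, 0.985, -0.0], [0.985, -0.17, -0.0], [-0.001, -0.0, -1.0]]
force: [0.0, -0.6, -2.4]
opening: 0.682
```

```bash
python3 - <<'E'
from h import *
p,d,m,st=grab("wrist","w5"); print(st["time_s"],st["position"],st["tcp_rot"].round(4),st["opening"],st["force"],togo(st,[.628,-.0435,.15]))
E
```

```text
8.9667 [ 0.62789343 -0.04513859  0.14881771] [[ 1.704e-01  9.854e-01 -2.000e-04]
 [ 9.854e-01 -1.704e-01 -5.000e-04]
 [-5.000e-04 -1.000e-04 -1.000e+00]] 0.6819871427423648 [ 0.04755602 -0.60639507 -2.37162901] [ 0.07 -0.01 -0.05]
```

View pics/w5.png

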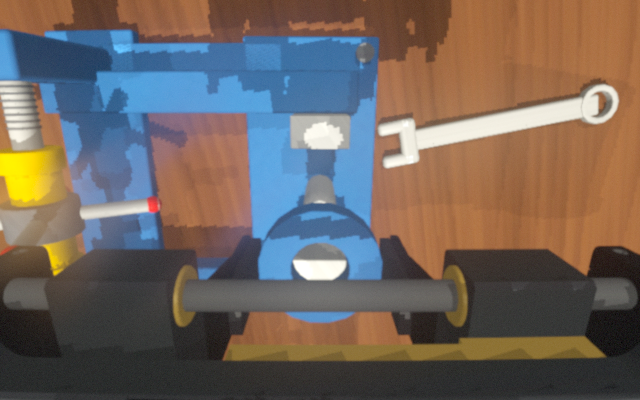

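Emit:
arm_command:
  commands:
    - {"translation":[0.06,-0.01,0.6],"dr":[0,0,0],"jaw":1}
    - {"translation":[0,0,0.6],"dr":[0,0,0],"jaw":1}
    - {"translation":[0,0,0.6],"dr":[0,0,0],"jaw":1}
    - {"translation":[0,0,0.5],"dr":[0,0,0],"jaw":1}
    - {"translation":[0,0,0],"dr":[0,0,0],"jaw":1}
    - {"translation":[0,0,0],"dr":[0,0,0],"jaw":1}
    - {"translation":[0,0,0],"dr":[0,0,0],"jaw":1}

```text
time_s: 9.6
position: [0.6287, -0.0441, 0.0916]
tcp_rot: [[0.172, 0.985, 0.001], [0.985, -0.172, -0.0], [-0.0, 0.001, -1.0]]
force: [-0.7, 0.5, -2.6]
opening: 0.682
```

```bash
python3 - <<'E'
from h import *
p,d,m,st=grab("wrist","w6"); print(st["time_s"],st["position"],st["opening"],st["force"],togo(st,[.628,-.0435,.088]))
p2,d,m2,_=grab("scene"); c=p2[150:250,240:380,::-1]; cv2.imwrite("pics/s6.png",cv2.resize(c,None,fx=5,fy=5,interpolation=cv2.INTER_CUBIC))
E
```

```text
9.6 [ 0.62868021 -0.04412723  0.09162904] 0.6823152694193132 [-0.74084041  0.48761032 -2.60952542] [ 0.02 -0.03  0.15]
```

View pics/w6.png

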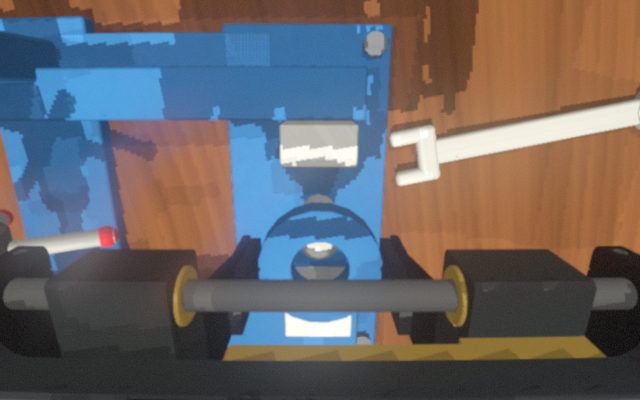

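View pics/s6.png

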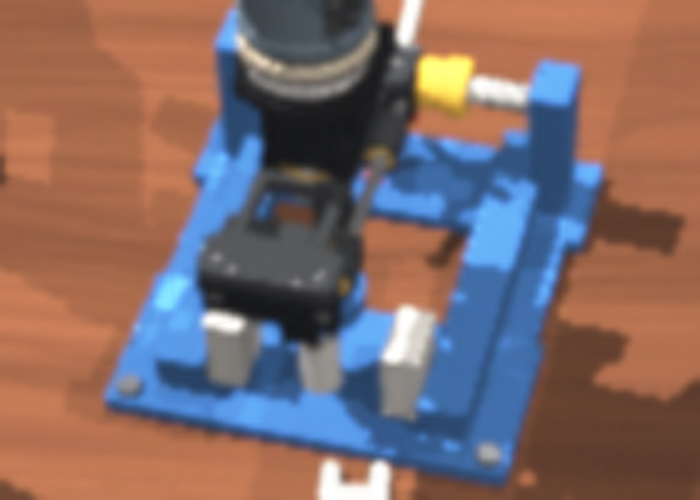

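```bash
python3 - <<'E'
from h import *
st=read_state(); m=cam("wrist",st); p=cv2.imread("pics/w6.png")
x,y=st["position"][:2]
print(proj(m,[[x,y,.072],[x,y+.007,.072],[x,y-.007,.072],[x+.007,y,.072],[x-.007,y,.072]]))
cv2.imwrite("pics/w6c.png",cv2.resize(p[190:340,240:400],None,fx=5,fy=5,interpolation=cv2.INTER_CUBIC)[:600])
E
```

```text
[[319.41732395 247.11908145]
 [317.15376253 235.25108255]
 [321.63364218 258.73574118]
 [332.2176171  245.05347749]
 [306.66320367 249.17316126]]
```

View pics/w6c.png

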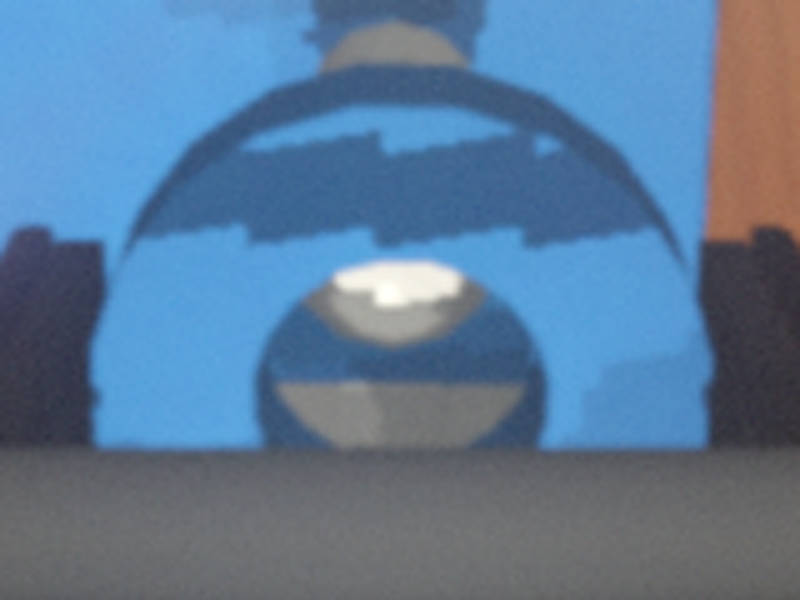

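```bash
python3 - <<'E'
from h import *
st=read_state(); m=cam("wrist",st); p=cv2.imread("pics/w6.png").copy()
x,y=st["position"][:2]
yf=np.array([.172,.985])
for off in (0,.002,.004):
    X=[[x+yf[0]*(off-r),y+yf[1]*(off-r),z] for r,z in((.007,.072),(.012,.064))]; print(off,proj(m,X))
o=cv2.resize(p,None,fx=5,fy=5,interpolation=cv2.INTER_CUBIC)
a=np.linspace(0,6.3,80)
for off,c in((0,(0,255,0)),(.003,(0,0,255))):
  for r,z in((.007,.072),(.012,.064)):
    q=proj(m,np.c_[x+yf[0]*off+r*np.cos(a),y+yf[1]*off+r*np.sin(a),0*a+z])*5+2
    cv2.polylines(o,[q.astype(int).reshape(-1,1,2)],True,c,1)
cv2.imwrite("pics/w6d.png",o[950:1550,1200:2000])
E
```

```text
0 [[319.42566109 258.91029392]
 [319.43182383 260.60460187]]
0.002 [[319.42329389 255.56743403]
 [319.42958069 257.41852192]]
0.004 [[319.42091484 252.20379581]
 [319.42732679 254.21351094]]
```

View pics/w6d.png

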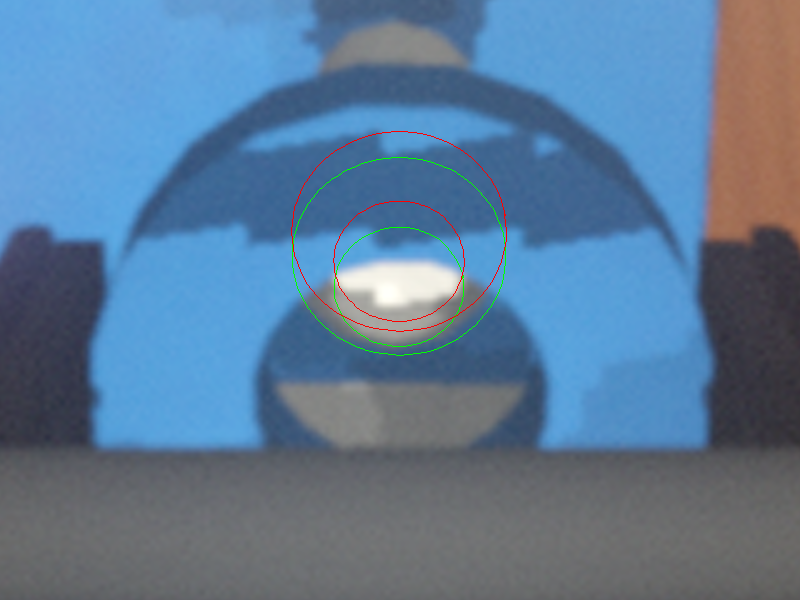

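Emit:
arm_command:
  commands:
    - {"translation":[0.04,0,0.2],"dr":[0,0,0],"jaw":1}
    - {"translation":[0,0,0.25],"dr":[0,0,0],"jaw":1}
    - {"translation":[0,0,0.25],"dr":[0,0,0],"jaw":1}
    - {"translation":[0,0,0.25],"dr":[0,0,0],"jaw":1}
    - {"translation":[0,0,0.25],"dr":[0,0,0],"jaw":1}
    - {"translation":[0,0,0],"dr":[0,0,0],"jaw":1}

```text
time_s: 10.2
position: [0.6271, -0.0422, 0.0591]
tcp_rot: [[0.171, 0.985, -0.003], [0.985, -0.171, 0.001], [0.0, -0.003, -1.0]]
force: [0.5, 0.6, -2.5]
opening: 0.68
```

Emit:
arm_command:
  commands:
    - {"translation":[0,0,0.25],"dr":[0,0,0],"jaw":1}
    - {"translation":[0,0,0.25],"dr":[0,0,0],"jaw":1}
    - {"translation":[0,0,0.25],"dr":[0,0,0],"jaw":1}
    - {"translation":[0,0,0.25],"dr":[0,0,0],"jaw":1}
    - {"translation":[0,0,0.2],"dr":[0,0,0],"jaw":1}
    - {"translation":[0,0,0.1],"dr":[0,0,0],"jaw":1}
    - {"translation":[0,0,0],"dr":[0,0,0],"jaw":1}
    - {"translation":[0,0,0],"dr":[0,0,0],"jaw":1}

```text
time_s: 10.87
position: [0.6283, -0.0425, 0.0284]
tcp_rot: [[0.171, 0.985, -0.0], [0.985, -0.171, 0.0], [-0.0, -0.0, -1.0]]
force: [0.4, -0.6, -2.6]
opening: 0.678
```

Emit:
arm_command:
  commands:
    - {"translation":[0,0,0.1],"dr":[0,0,0],"jaw":1}
    - {"translation":[0,0,0.08],"dr":[0,0,0],"jaw":1}
    - {"translation":[0,0,0.04],"dr":[0,0,0],"jaw":1}
    - {"translation":[0,0,0],"dr":[0,0,0],"jaw":1}
    - {"translation":[0,0,0],"dr":[0,0,0],"jaw":1}

```text
time_s: 11.28
position: [0.6284, -0.0425, 0.0232]
tcp_rot: [[0.171, 0.985, 0.0], [0.985, -0.171, -0.0], [-0.0, 0.0, -1.0]]
force: [0.4, -0.1, -1.1]
opening: 0.678
```

Near the base plate, force just beginning to unload. Nudge to contact and release.

Emit:
arm_command:
  commands:
    - {"translation":[0,0,0.04],"dr":[0,0,0],"jaw":1}
    - {"translation":[0,0,0.02],"dr":[0,0,0],"jaw":1}
    - {"translation":[0,0,0],"dr":[0,0,0],"jaw":1}
    - {"translation":[0,0,0],"dr":[0,0,0],"jaw":0.3}
    - {"translation":[0,0,0],"dr":[0,0,0],"jaw":0}
    - {"translation":[0,0,0],"dr":[0,0,0],"jaw":0}
    - {"translation":[0,0,0],"dr":[0,0,0],"jaw":0}
    - {"translation":[0,0,0],"dr":[0,0,0],"jaw":0}

```text
time_s: 11.95
position: [0.6285, -0.0425, 0.0215]
tcp_rot: [[0.171, 0.985, 0.0], [0.985, -0.171, -0.0], [-0.0, 0.0, -1.0]]
force: [-0.6, 0.0, -0.0]
opening: 0.915
```

```bash
python3 - <<'E'
from h import *
p,d,m,st=grab("wrist","w7"); print(st["time_s"],st["position"],st["opening"],st["force"])
E
```

```text
11.95 [ 0.62847317 -0.04254015  0.02147706] 0.9152471296280459 [-0.61182251  0.04501127 -0.03682431]
```

View pics/w7.png

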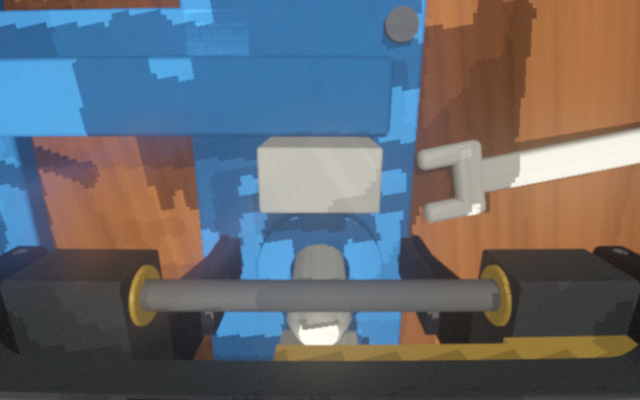

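Emit:
arm_command:
  commands:
    - {"translation":[0,0,-0.3],"dr":[0,0,0],"jaw":0}
    - {"translation":[0,0,-0.6],"dr":[0,0,0],"jaw":0}
    - {"translation":[0,0,-1],"dr":[0,0,0],"jaw":0}
    - {"translation":[0,0,-1],"dr":[0,0,0],"jaw":0}
    - {"translation":[0,0,-1],"dr":[0,0,0],"jaw":0}
    - {"translation":[0,0,-1],"dr":[0,0,0],"jaw":0}
    - {"translation":[0,0,-1],"dr":[0,0,0],"jaw":0}
    - {"translation":[0,0,-1],"dr":[0,0,0],"jaw":0}

```text
time_s: 12.67
position: [0.6281, -0.0424, 0.1958]
tcp_rot: [[0.171, 0.985, 0.0], [0.985, -0.171, -0.0], [0.0, 0.0, -1.0]]
force: [0.1, 0.6, 0.7]
opening: 1.001
```

```bash
python3 - <<'E'
from h import *
for c in ("yellow","blue"):
  o,st=find("top",c,"t8"+c); print(c,o)
print(st["position"],st["time_s"])
p,d,m,_=grab("top"); 
for b in blobs(col(p,"plain"),60):
    (u,v),s,a=cv2.fitEllipse(b); X=plane(m,[[u,v]],.012)[0]
    if X[1]<-.2 : print("plain?",X.round(4),np.round(s,1))
print(togo(st,[.569,.356,.2]))
E
```

```text
yellow [(211, 139, array([0.793 , 0.2776]), (0.7924, 0.2794), 0.0259)]
blue []
[ 0.6313217  -0.04302354  0.2014023 ] 12.7167
plain? [ 0.459  -0.3015  0.012 ] [23.4 24.6]
plain? [ 0.5026 -0.6686  0.012 ] [43.6 49.4]
plain? [ 0.7055 -0.6044  0.012 ] [51.1 55.9]
plain? [ 0.7486 -0.278   0.012 ] [28.  28.4]
plain? [ 1.8662 -1.323   0.012 ] [226.1 996.3]
[ 1.53e+01 -5.18e+00 -1.00e-02]
```

View pics/t8blue.png

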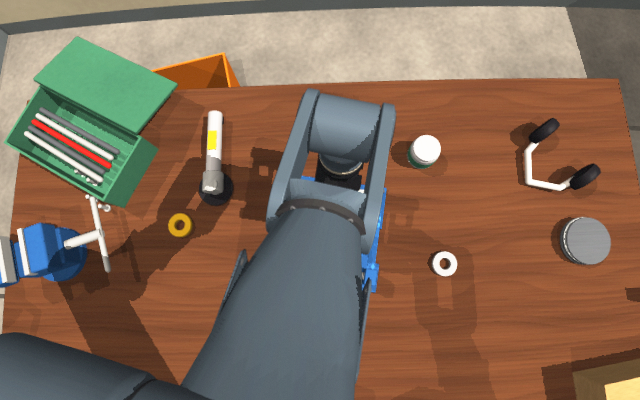

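Emit:
arm_command:
  commands:
    - {"translation":[0.95,-0.32,0],"dr":[0,0,0],"jaw":0}
    - {"translation":[0.95,-0.32,0],"dr":[0,0,0],"jaw":0}
    - {"translation":[0.95,-0.32,0],"dr":[0,0,0],"jaw":0}
    - {"translation":[0.95,-0.32,0],"dr":[0,0,0],"jaw":0}
    - {"translation":[0.95,-0.32,0],"dr":[0,0,0],"jaw":0}
    - {"translation":[0.95,-0.32,0],"dr":[0,0,0],"jaw":0}
    - {"translation":[0.95,-0.32,0],"dr":[0,0,0],"jaw":0}
    - {"translation":[0.95,-0.32,0],"dr":[0,0,0],"jaw":0}
    - {"translation":[0.95,-0.32,0],"dr":[0,0,0],"jaw":0}
    - {"translation":[0.95,-0.32,0],"dr":[0,0,0],"jaw":0}
    - {"translation":[0.95,-0.32,0],"dr":[0,0,0],"jaw":0}
    - {"translation":[0.95,-0.32,0],"dr":[0,0,0],"jaw":0}

```text
time_s: 13.82
position: [0.581, 0.2556, 0.1924]
tcp_rot: [[0.171, 0.985, -0.003], [0.985, -0.171, -0.001], [-0.001, -0.003, -1.0]]
force: [1.2, -0.2, -0.2]
opening: 1.002
```

Emit:
arm_command:
  commands:
    - {"translation":[0.95,-0.32,0],"dr":[0,0,0],"jaw":0}
    - {"translation":[0.95,-0.32,0],"dr":[0,0,0],"jaw":0}
    - {"translation":[0.95,-0.32,0],"dr":[0,0,0],"jaw":0}
    - {"translation":[0.95,-0.32,0],"dr":[0,0,0],"jaw":0}
    - {"translation":[0,0,0],"dr":[0,0,0],"jaw":0}
    - {"translation":[0,0,0],"dr":[0,0,0],"jaw":0}
    - {"translation":[0,0,0],"dr":[0,0,0],"jaw":0}
    - {"translation":[0,0,0],"dr":[0,0,0],"jaw":0}

```text
time_s: 14.48
position: [0.567, 0.3525, 0.1932]
tcp_rot: [[0.172, 0.985, -0.002], [0.985, -0.172, -0.001], [-0.001, -0.001, -1.0]]
force: [0.5, -0.4, 0.8]
opening: 1.004
```

```bash
python3 - <<'E'
from h import *
o,st=find("wrist","yellow","w9"); print(o,st["position"],st["time_s"],st["tcp_rot"].round(3))
for x in o: print(togo(st,[x[3][0],x[3][1],.011]))
E
```

```text
[(565, 238, array([0.8081, 0.2461]), (0.806, 0.2451), 0.0303), (323, 172, array([0.5705, 0.358 ]), (0.5706, 0.3572), 0.031)] [0.56695723 0.3525205  0.19324274] 14.4833 [[ 0.172  0.985 -0.002]
 [ 0.985 -0.172 -0.001]
 [-0.001 -0.001 -1.   ]]
[-2.58 10.17  7.28]
[0.22 0.12 7.29]
```

View pics/w9.png

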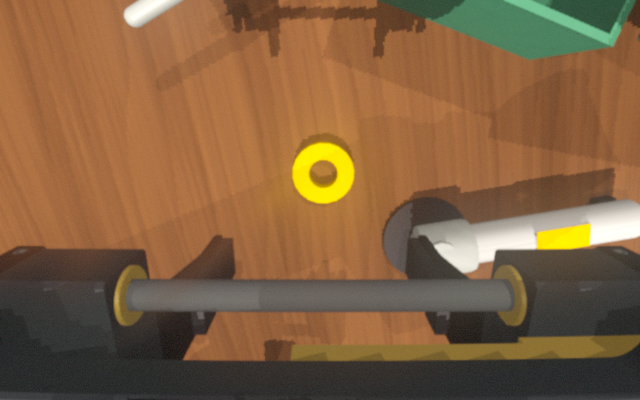

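Emit:
arm_command:
  commands:
    - {"translation":[0.2,0.12,0.8],"dr":[0,0,0],"jaw":0}
    - {"translation":[0,0,1],"dr":[0,0,0],"jaw":0}
    - {"translation":[0,0,1],"dr":[0,0,0],"jaw":0}
    - {"translation":[0,0,1],"dr":[0,0,0],"jaw":0}
    - {"translation":[0,0,1],"dr":[0,0,0],"jaw":0}
    - {"translation":[0,0,1],"dr":[0,0,0],"jaw":0}
    - {"translation":[0,0,0.6],"dr":[0,0,0],"jaw":0}
    - {"translation":[0,0,0.4],"dr":[0,0,0],"jaw":0}
    - {"translation":[0,0,0.2],"dr":[0,0,0],"jaw":0}
    - {"translation":[0,0,0],"dr":[0,0,0],"jaw":0}
    - {"translation":[0,0,0],"dr":[0,0,0],"jaw":0}

```text
time_s: 15.45
position: [0.5718, 0.3581, 0.0198]
tcp_rot: [[0.172, 0.985, 0.001], [0.985, -0.172, 0.001], [0.001, 0.001, -1.0]]
force: [-0.3, 0.9, 1.0]
opening: 1.0
```

```bash
python3 - <<'E'
from h import *
o,st=find("wrist","yellow","w10"); print(o,st["position"],st["time_s"])
for x in o: print(togo(st,[x[3][0],x[3][1],.011]))
E
```

```text
[(317, 243, array([0.5721, 0.3657]), (0.5709, 0.359), 0.0314)] [0.57176198 0.35810604 0.01981048] 15.45
[ 0.03 -0.04  0.35]
```

Emit:
arm_command:
  commands:
    - {"translation":[0,-0.03,0.2],"dr":[0,0,0],"jaw":0}
    - {"translation":[0,0,0.15],"dr":[0,0,0],"jaw":0}
    - {"translation":[0,0,0],"dr":[0,0,0],"jaw":0}
    - {"translation":[0,0,0],"dr":[0,0,0],"jaw":1}
    - {"translation":[0,0,0],"dr":[0,0,0],"jaw":1}
    - {"translation":[0,0,0],"dr":[0,0,0],"jaw":1}
    - {"translation":[0,0,0],"dr":[0,0,0],"jaw":1}
    - {"translation":[0,0,0],"dr":[0,0,0],"jaw":1}
    - {"translation":[0,0,0],"dr":[0,0,0],"jaw":1}
    - {"translation":[0,0,0],"dr":[0,0,0],"jaw":1}

```text
time_s: 16.33
position: [0.5703, 0.3584, 0.0104]
tcp_rot: [[0.171, 0.985, 0.0], [0.985, -0.171, 0.0], [0.0, 0.0, -1.0]]
force: [0.3, -0.5, 0.5]
opening: 0.679
```

Emit:
arm_command:
  commands:
    - {"translation":[0,0,-0.4],"dr":[0,0,0],"jaw":1}
    - {"translation":[0,0,-0.8],"dr":[0,0,0],"jaw":1}
    - {"translation":[0,0,-1],"dr":[0,0,0],"jaw":1}
    - {"translation":[0,0,-1],"dr":[0,0,0],"jaw":1}
    - {"translation":[0,0,-1],"dr":[0,0,0],"jaw":1}
    - {"translation":[0,0,-1],"dr":[0,0,0],"jaw":1}
    - {"translation":[0,0,-0.6],"dr":[0,0,0],"jaw":1}
    - {"translation":[0,0,0],"dr":[0,0,0],"jaw":1}

```text
time_s: 17.0
position: [0.5724, 0.3594, 0.1601]
tcp_rot: [[0.171, 0.985, 0.008], [0.985, -0.171, 0.003], [0.005, 0.007, -1.0]]
force: [0.2, -0.1, -1.4]
opening: 0.677
```

```bash
python3 - <<'E'
from h import *
st=read_state(); print(st["position"],st["opening"],st["force"],togo(st,[.6284,-.0425,.15]))
E
```

```text
[0.57244015 0.35939711 0.16011969] 0.676598141409 [ 0.21168341 -0.08849599 -1.43698697] [-15.46   4.95   0.37]
```

Emit:
arm_command:
  commands:
    - {"translation":[-0.92,0.3,0],"dr":[0,0,0],"jaw":1}
    - {"translation":[-0.92,0.3,0],"dr":[0,0,0],"jaw":1}
    - {"translation":[-0.92,0.3,0],"dr":[0,0,0],"jaw":1}
    - {"translation":[-0.92,0.3,0],"dr":[0,0,0],"jaw":1}
    - {"translation":[-0.92,0.3,0],"dr":[0,0,0],"jaw":1}
    - {"translation":[-0.92,0.3,0],"dr":[0,0,0],"jaw":1}
    - {"translation":[-0.92,0.3,0],"dr":[0,0,0],"jaw":1}
    - {"translation":[-0.92,0.3,0],"dr":[0,0,0],"jaw":1}
    - {"translation":[-0.92,0.3,0],"dr":[0,0,0],"jaw":1}
    - {"translation":[-0.92,0.3,0],"dr":[0,0,0],"jaw":1}
    - {"translation":[-0.92,0.3,0],"dr":[0,0,0],"jaw":1}
    - {"translation":[-0.92,0.3,0],"dr":[0,0,0],"jaw":1}

```text
time_s: 18.0
position: [0.6105, 0.0699, 0.1539]
tcp_rot: [[0.171, 0.985, -0.003], [0.985, -0.171, 0.0], [-0.0, -0.003, -1.0]]
force: [0.6, 0.1, -1.9]
opening: 0.679
```

Emit:
arm_command:
  commands:
    - {"translation":[-0.9,0.28,0],"dr":[0,0,0],"jaw":1}
    - {"translation":[-0.9,0.28,0],"dr":[0,0,0],"jaw":1}
    - {"translation":[-0.9,0.28,0],"dr":[0,0,0],"jaw":1}
    - {"translation":[-0.9,0.28,0],"dr":[0,0,0],"jaw":1}
    - {"translation":[-0.5,0.15,0],"dr":[0,0,0],"jaw":1}
    - {"translation":[0,0,0],"dr":[0,0,0],"jaw":1}
    - {"translation":[0,0,0],"dr":[0,0,0],"jaw":1}
    - {"translation":[0,0,0],"dr":[0,0,0],"jaw":1}

```text
time_s: 18.67
position: [0.6246, -0.0342, 0.1547]
tcp_rot: [[0.171, 0.985, -0.002], [0.985, -0.171, 0.001], [0.001, -0.002, -1.0]]
force: [-0.2, 0.5, -2.7]
opening: 0.677
```

```bash
python3 - <<'E'
from h import *
p,d,m,st=grab("wrist","w11"); print(st["time_s"],st["position"],st["opening"],st["force"],togo(st,[.6284,-.0425,.15]))
E
```

```text
18.6667 [ 0.62464711 -0.03415886  0.15469347] 0.6772472294791547 [-0.225653    0.45141618 -2.70603132] [-0.3   0.21  0.19]
```

View pics/w11.png

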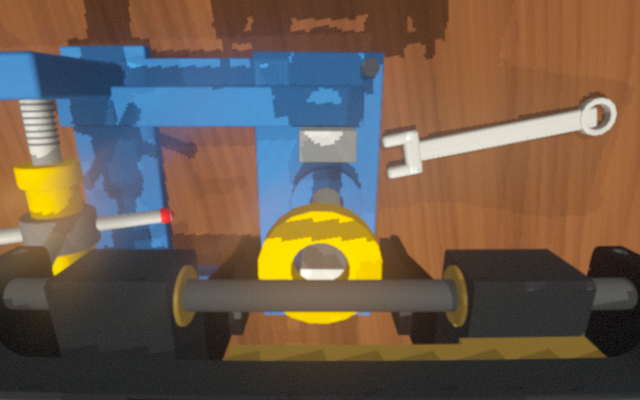

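Emit:
arm_command:
  commands:
    - {"translation":[-0.3,0.2,0],"dr":[0,0,0],"jaw":1}
    - {"translation":[0,0,0.6],"dr":[0,0,0],"jaw":1}
    - {"translation":[0,0,0.6],"dr":[0,0,0],"jaw":1}
    - {"translation":[0,0,0.6],"dr":[0,0,0],"jaw":1}
    - {"translation":[0,0,0.6],"dr":[0,0,0],"jaw":1}
    - {"translation":[0,0,0],"dr":[0,0,0],"jaw":1}
    - {"translation":[0,0,0],"dr":[0,0,0],"jaw":1}
    - {"translation":[0,0,0],"dr":[0,0,0],"jaw":1}

```text
time_s: 19.38
position: [0.6299, -0.0435, 0.096]
tcp_rot: [[0.17, 0.985, 0.001], [0.985, -0.17, -0.0], [-0.0, 0.001, -1.0]]
force: [0.0, -0.3, -2.4]
opening: 0.676
```

```bash
cat >> h.py <<'E'
def ringcheck(name):
    p,d,m,st=grab("wrist",name); o=cv2.resize(p[:,:,::-1],None,fx=5,fy=5,interpolation=cv2.INTER_CUBIC)
    x,y=st["position"][:2]; a=np.linspace(0,6.3,80)
    for r,z in((.007,.072),(.012,.064)):
        q=proj(m,np.c_[x+r*np.cos(a),y+r*np.sin(a),0*a+z])*5+2
        cv2.polylines(o,[q.astype(int).reshape(-1,1,2)],True,(0,255,0),1)
    cv2.imwrite(f"pics/{name}_c.png",o[950:1550,1200:2000])
    return st
E
python3 - <<'E'
from h import *
st=ringcheck("w12"); print(st["time_s"],st["position"],st["opening"],st["force"],togo(st,[.6284,-.0425,.088]))
E
```

```text
19.3833 [ 0.62987586 -0.04349248  0.09603477] 0.6755245786630951 [ 0.01386988 -0.29200963 -2.3903661 ] [ 0.03 -0.07  0.32]
```

View pics/w12_c.png

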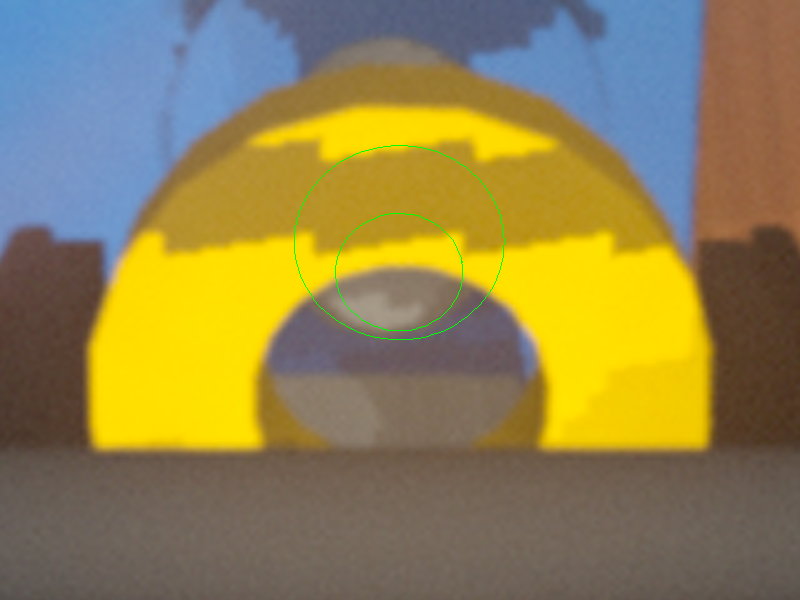

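Emit:
arm_command:
  commands:
    - {"translation":[0.02,-0.05,0.25],"dr":[0,0,0],"jaw":1}
    - {"translation":[0,0,0.25],"dr":[0,0,0],"jaw":1}
    - {"translation":[0,0,0.25],"dr":[0,0,0],"jaw":1}
    - {"translation":[0,0,0.25],"dr":[0,0,0],"jaw":1}
    - {"translation":[0,0,0.25],"dr":[0,0,0],"jaw":1}
    - {"translation":[0,0,0],"dr":[0,0,0],"jaw":1}

```text
time_s: 19.93
position: [0.6268, -0.0427, 0.0622]
tcp_rot: [[0.171, 0.985, -0.003], [0.985, -0.171, 0.001], [0.0, -0.003, -1.0]]
force: [0.6, 0.2, -1.3]
opening: 0.676
```

Emit:
arm_command:
  commands:
    - {"translation":[0,0,0.25],"dr":[0,0,0],"jaw":1}
    - {"translation":[0,0,0.25],"dr":[0,0,0],"jaw":1}
    - {"translation":[0,0,0.25],"dr":[0,0,0],"jaw":1}
    - {"translation":[0,0,0.15],"dr":[0,0,0],"jaw":1}
    - {"translation":[0,0,0],"dr":[0,0,0],"jaw":1}
    - {"translation":[0,0,0],"dr":[0,0,0],"jaw":1}

```text
time_s: 20.43
position: [0.6277, -0.0429, 0.0411]
tcp_rot: [[0.171, 0.985, -0.001], [0.985, -0.171, 0.0], [0.0, -0.001, -1.0]]
force: [-1.1, 0.4, -1.2]
opening: 0.682
```

Emit:
arm_command:
  commands:
    - {"translation":[0,0,0.08],"dr":[0,0,0],"jaw":1}
    - {"translation":[0,0,0.06],"dr":[0,0,0],"jaw":1}
    - {"translation":[0,0,0],"dr":[0,0,0],"jaw":1}
    - {"translation":[0,0,0],"dr":[0,0,0],"jaw":1}
    - {"translation":[0,0,0],"dr":[0,0,0],"jaw":1}

```text
time_s: 20.85
position: [0.6281, -0.0429, 0.0382]
tcp_rot: [[0.171, 0.985, 0.0], [0.985, -0.171, -0.0], [-0.0, 0.0, -1.0]]
force: [0.4, 0.4, -2.3]
opening: 0.676
```

Emit:
arm_command:
  commands:
    - {"translation":[0,0,0.06],"dr":[0,0,0],"jaw":1}
    - {"translation":[0,0,0.04],"dr":[0,0,0],"jaw":1}
    - {"translation":[0,0,0],"dr":[0,0,0],"jaw":1}
    - {"translation":[0,0,0],"dr":[0,0,0],"jaw":1}

```text
time_s: 21.18
position: [0.6283, -0.043, 0.0364]
tcp_rot: [[0.171, 0.985, 0.001], [0.985, -0.171, -0.0], [-0.0, 0.001, -1.0]]
force: [-1.3, 1.1, 4.9]
opening: 0.681
```

Contact (force turned to +5 N). Release and lift.

Emit:
arm_command:
  commands:
    - {"translation":[0,0,0],"dr":[0,0,0],"jaw":0.3}
    - {"translation":[0,0,0],"dr":[0,0,0],"jaw":0}
    - {"translation":[0,0,0],"dr":[0,0,0],"jaw":0}
    - {"translation":[0,0,0],"dr":[0,0,0],"jaw":0}
    - {"translation":[0,0,0],"dr":[0,0,0],"jaw":0}
    - {"translation":[0,0,-0.3],"dr":[0,0,0],"jaw":0}
    - {"translation":[0,0,-0.8],"dr":[0,0,0],"jaw":0}
    - {"translation":[0,0,-1],"dr":[0,0,0],"jaw":0}
    - {"translation":[0,0,-1],"dr":[0,0,0],"jaw":0}
    - {"translation":[0,0,-1],"dr":[0,0,0],"jaw":0}
    - {"translation":[0,0,-1],"dr":[0,0,0],"jaw":0}
    - {"translation":[0,0,-1],"dr":[0,0,0],"jaw":0}

```text
time_s: 22.18
position: [0.6278, -0.0429, 0.1898]
tcp_rot: [[0.171, 0.985, 0.0], [0.985, -0.171, -0.0], [0.0, 0.0, -1.0]]
force: [-0.7, -0.1, -0.3]
opening: 0.998
```

```bash
python3 - <<'E'
from h import *
p,d,m,_=grab("top","t13")
for b in blobs(col(p,"plain"),60):
    (u,v),s,a=cv2.fitEllipse(b); X=plane(m,[[u,v]],.012)[0]
    if -.5<X[1]<-.2 : print("plain?",X.round(4),np.round(s,1))
p,d,m,st=grab("wrist","w13"); print(st["time_s"],st["position"])
print(togo(st,[.459,-.303,.19]))
E
```

```text
plain? [ 0.4589 -0.3015  0.012 ] [23.6 24.6]
plain? [ 0.7485 -0.2781  0.012 ] [27.9 28.5]
22.2333 [ 0.63105045 -0.0435223   0.19536331]
[-11.4   -5.01   0.17]
```

View pics/w13.png

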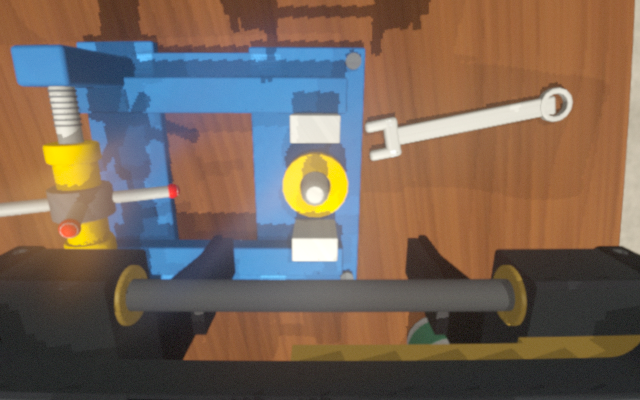

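View pics/t13.png

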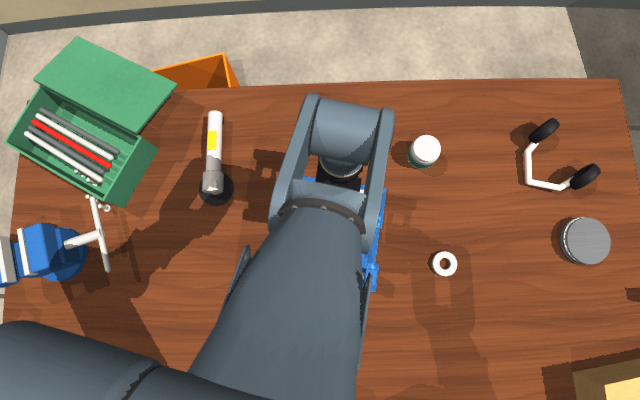

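Emit:
arm_command:
  commands:
    - {"translation":[-0.95,-0.42,0],"dr":[0,0,0],"jaw":0}
    - {"translation":[-0.95,-0.42,0],"dr":[0,0,0],"jaw":0}
    - {"translation":[-0.95,-0.42,0],"dr":[0,0,0],"jaw":0}
    - {"translation":[-0.95,-0.42,0],"dr":[0,0,0],"jaw":0}
    - {"translation":[-0.95,-0.42,0],"dr":[0,0,0],"jaw":0}
    - {"translation":[-0.95,-0.42,0],"dr":[0,0,0],"jaw":0}
    - {"translation":[-0.95,-0.42,0],"dr":[0,0,0],"jaw":0}
    - {"translation":[-0.95,-0.42,0],"dr":[0,0,0],"jaw":0}
    - {"translation":[-0.95,-0.42,0],"dr":[0,0,0],"jaw":0}
    - {"translation":[-0.95,-0.42,0],"dr":[0,0,0],"jaw":0}
    - {"translation":[-0.95,-0.42,0],"dr":[0,0,0],"jaw":0}
    - {"translation":[-0.95,-0.42,0],"dr":[0,0,0],"jaw":0}

```text
time_s: 23.28
position: [0.4538, -0.3028, 0.1875]
tcp_rot: [[0.171, 0.985, -0.001], [0.985, -0.171, 0.001], [0.001, -0.001, -1.0]]
force: [0.5, 0.7, -0.0]
opening: 1.0
```

Emit:
arm_command:
  commands:
    - {"translation":[0,0,0],"dr":[0,0,0],"jaw":0}
    - {"translation":[0,0,0],"dr":[0,0,0],"jaw":0}
    - {"translation":[0,0,0],"dr":[0,0,0],"jaw":0}
    - {"translation":[0,0,0],"dr":[0,0,0],"jaw":0}

```text
time_s: 23.62
position: [0.4553, -0.3011, 0.1878]
tcp_rot: [[0.17, 0.985, -0.0], [0.985, -0.17, 0.001], [0.001, -0.001, -1.0]]
force: [0.1, -0.4, 0.6]
opening: 0.996
```

```bash
python3 - <<'E'
from h import *
o,st=find("wrist","plain","w14"); print(o,st["position"],st["time_s"])
for x in o: print(togo(st,[x[3][0],x[3][1],.011]))
E
```

```text
[(323, 177, array([ 0.4589, -0.2983]), (0.4588, -0.2991), 0.0315)] [ 0.45531014 -0.30111554  0.18775349] 23.6167
[0.1  0.13 7.07]
```

View pics/w14.png

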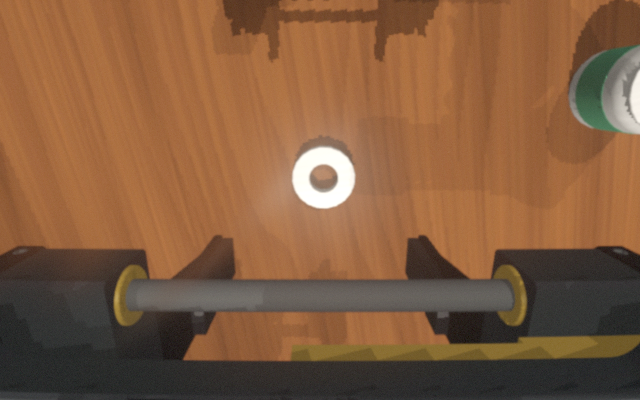

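Emit:
arm_command:
  commands:
    - {"translation":[0.1,0.12,0.8],"dr":[0,0,0],"jaw":0}
    - {"translation":[0,0,1],"dr":[0,0,0],"jaw":0}
    - {"translation":[0,0,1],"dr":[0,0,0],"jaw":0}
    - {"translation":[0,0,1],"dr":[0,0,0],"jaw":0}
    - {"translation":[0,0,1],"dr":[0,0,0],"jaw":0}
    - {"translation":[0,0,1],"dr":[0,0,0],"jaw":0}
    - {"translation":[0,0,0.6],"dr":[0,0,0],"jaw":0}
    - {"translation":[0,0,0.3],"dr":[0,0,0],"jaw":0}
    - {"translation":[0,0,0.1],"dr":[0,0,0],"jaw":0}
    - {"translation":[0,0,0],"dr":[0,0,0],"jaw":0}
    - {"translation":[0,0,0],"dr":[0,0,0],"jaw":0}

```text
time_s: 24.58
position: [0.4592, -0.3005, 0.0188]
tcp_rot: [[0.17, 0.985, 0.001], [0.985, -0.17, -0.001], [-0.001, 0.001, -1.0]]
force: [-0.4, 0.7, 0.2]
opening: 1.001
```

```bash
python3 - <<'E'
from h import *
p,d,m,st=grab("wrist","w15"); print(st["position"],st["time_s"])
M=((hsv(p)[...,1]<70)&(hsv(p)[...,2]>120)).astype(np.uint8); M[:200]=0;M[285:]=0;M[:,:245]=0;M[:,400:]=0
vs,us=np.nonzero(M)
C=plane(m,np.c_[us,vs].astype(float),.013)[:,:2]; (c,r)=cv2.minEnclosingCircle(C.astype(np.float32)); print(c,r,us.min(),us.max(),vs.min(),vs.max())
print(togo(st,[c[0],c[1],.011]))
E
```

```text
[ 0.45922376 -0.30045862  0.0188364 ] 24.5833
(0.4599791169166565, -0.30385634303092957) 0.041149117052555084 245 399 200 284
[-0.13  0.05  0.31]
```

View pics/w15.png

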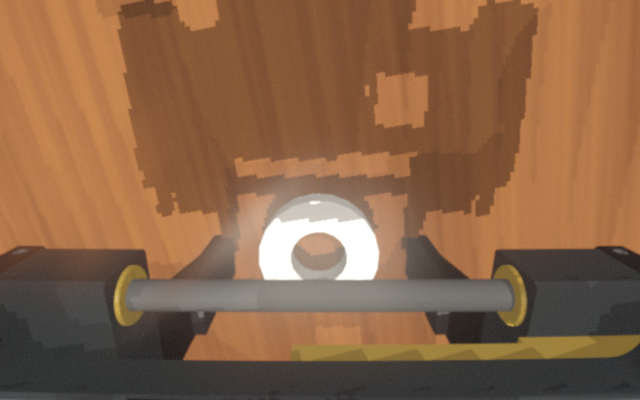

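```bash
python3 - <<'E'
from h import *
st=read_state(); m=cam("wrist",st)
L=lambda X:((X-st["position"])@st["tcp_rot"]).round(4)
print(L(plane(m,[[260,257],[379,257],[319.5,203]],.014)))
x,y=st["position"][:2]; a=np.linspace(0,6.28,9); 
q=proj(m,np.c_[x+.03*np.cos(a),y+.03*np.sin(a),0*a+.014]); print(q.round(0).tolist())
o=cv2.imread("pics/w15.png")
for dx in (0,):
  a=np.linspace(0,6.28,60)
  for r in(.03,.014):
    q=proj(m,np.c_[x+r*np.cos(a),y+r*np.sin(a),0*a+.014]); cv2.polylines(o,[q.astype(int).reshape(-1,1,2)],True,(0,0,255),1)
cv2.imwrite("pics/w15_c.png",cv2.resize(o[180:340,230:410],None,fx=4,fy=3.7))
E
```

```text
[[ 0.0014 -0.0296  0.0051]
 [ 0.0014  0.0297  0.0052]
 [ 0.0296  0.0001  0.0051]]
[[379.0, 250.0], [355.0, 213.0], [309.0, 203.0], [269.0, 227.0], [261.0, 269.0], [286.0, 302.0], [329.0, 311.0], [367.0, 290.0], [379.0, 250.0]]
```

View pics/w15_c.png

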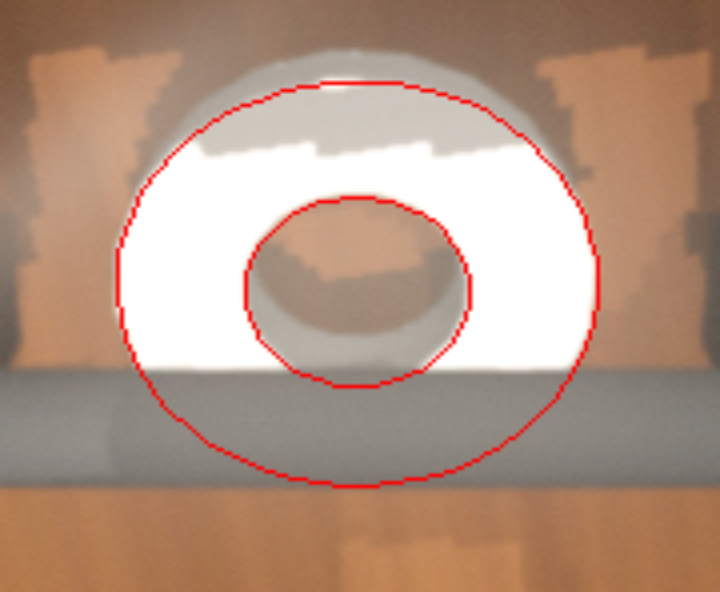

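Perfectly centred. Down 8 mm, grip, lift.

Emit:
arm_command:
  commands:
    - {"translation":[0,0,0.2],"dr":[0,0,0],"jaw":0}
    - {"translation":[0,0,0.12],"dr":[0,0,0],"jaw":0}
    - {"translation":[0,0,0],"dr":[0,0,0],"jaw":0}
    - {"translation":[0,0,0],"dr":[0,0,0],"jaw":1}
    - {"translation":[0,0,0],"dr":[0,0,0],"jaw":1}
    - {"translation":[0,0,0],"dr":[0,0,0],"jaw":1}
    - {"translation":[0,0,0],"dr":[0,0,0],"jaw":1}
    - {"translation":[0,0,0],"dr":[0,0,0],"jaw":1}
    - {"translation":[0,0,0],"dr":[0,0,0],"jaw":1}
    - {"translation":[0,0,0],"dr":[0,0,0],"jaw":1}

```text
time_s: 25.47
position: [0.4585, -0.3003, 0.0101]
tcp_rot: [[0.171, 0.985, 0.0], [0.985, -0.171, -0.0], [-0.0, 0.0, -1.0]]
force: [0.8, 0.4, 0.5]
opening: 0.681
```

Emit:
arm_command:
  commands:
    - {"translation":[0,0,-0.4],"dr":[0,0,0],"jaw":1}
    - {"translation":[0,0,-0.8],"dr":[0,0,0],"jaw":1}
    - {"translation":[0,0,-1],"dr":[0,0,0],"jaw":1}
    - {"translation":[0,0,-1],"dr":[0,0,0],"jaw":1}
    - {"translation":[0,0,-1],"dr":[0,0,0],"jaw":1}
    - {"translation":[0,0,-1],"dr":[0,0,0],"jaw":1}
    - {"translation":[0,0,-1],"dr":[0,0,0],"jaw":1}
    - {"translation":[0,0,-0.8],"dr":[0,0,0],"jaw":1}
    - {"translation":[0,0,0],"dr":[0,0,0],"jaw":1}

```text
time_s: 26.22
position: [0.4603, -0.3018, 0.1896]
tcp_rot: [[0.171, 0.985, 0.006], [0.985, -0.171, -0.006], [-0.005, 0.007, -1.0]]
force: [0.3, -0.0, -2.0]
opening: 0.679
```

```bash
python3 - <<'E'
from h import *
st=read_state(); print(st["position"],st["opening"],st["force"],togo(st,[.6284,-.0425,.18]))
E
```

```text
[ 0.46028314 -0.30182203  0.18961374] 0.6785353572337738 [ 0.34969425 -0.0235704  -2.00600704] [11.37  4.85  0.36]
```

Emit:
arm_command:
  commands:
    - {"translation":[0.95,0.4,0],"dr":[0,0,0],"jaw":1}
    - {"translation":[0.95,0.4,0],"dr":[0,0,0],"jaw":1}
    - {"translation":[0.95,0.4,0],"dr":[0,0,0],"jaw":1}
    - {"translation":[0.95,0.4,0],"dr":[0,0,0],"jaw":1}
    - {"translation":[0.95,0.4,0],"dr":[0,0,0],"jaw":1}
    - {"translation":[0.95,0.4,0],"dr":[0,0,0],"jaw":1}
    - {"translation":[0.95,0.4,0],"dr":[0,0,0],"jaw":1}
    - {"translation":[0.95,0.4,0],"dr":[0,0,0],"jaw":1}
    - {"translation":[0.95,0.4,0],"dr":[0,0,0],"jaw":1}
    - {"translation":[0.95,0.4,0],"dr":[0,0,0],"jaw":1}
    - {"translation":[0.95,0.4,0],"dr":[0,0,0],"jaw":1}
    - {"translation":[0.92,0.45,0],"dr":[0,0,0],"jaw":1}

```text
time_s: 27.22
position: [0.6257, -0.0393, 0.1835]
tcp_rot: [[0.171, 0.985, -0.003], [0.985, -0.171, 0.001], [0.0, -0.004, -1.0]]
force: [0.8, -0.1, -1.4]
opening: 0.676
```

Emit:
arm_command:
  commands:
    - {"translation":[0,0,0.4],"dr":[0,0,0],"jaw":1}
    - {"translation":[0,0,0.4],"dr":[0,0,0],"jaw":1}
    - {"translation":[0,0,0.4],"dr":[0,0,0],"jaw":1}
    - {"translation":[0,0,0],"dr":[0,0,0],"jaw":1}
    - {"translation":[0,0,0],"dr":[0,0,0],"jaw":1}
    - {"translation":[0,0,0],"dr":[0,0,0],"jaw":1}

```text
time_s: 27.72
position: [0.6261, -0.0419, 0.1547]
tcp_rot: [[0.172, 0.985, -0.001], [0.985, -0.172, 0.0], [-0.0, -0.001, -1.0]]
force: [-0.5, 0.6, -1.0]
opening: 0.675
```

```bash
python3 - <<'E'
from h import *
p,d,m,st=grab("wrist","w16"); print(st["time_s"],st["position"],st["opening"],st["force"],togo(st,[.6284,-.0425,.1]))
E
```

```text
27.7167 [ 0.6261117  -0.04185554  0.15474444] 0.6753462660542079 [-0.52060979  0.64102673 -1.00271312] [-0.01  0.1   2.19]
```

View pics/w16.png

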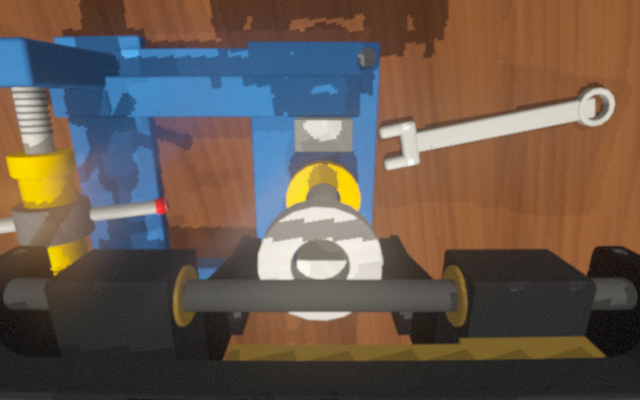

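Emit:
arm_command:
  commands:
    - {"translation":[0,0.08,0.6],"dr":[0,0,0],"jaw":1}
    - {"translation":[0,0,0.6],"dr":[0,0,0],"jaw":1}
    - {"translation":[0,0,0.6],"dr":[0,0,0],"jaw":1}
    - {"translation":[0,0,0.5],"dr":[0,0,0],"jaw":1}
    - {"translation":[0,0,0],"dr":[0,0,0],"jaw":1}
    - {"translation":[0,0,0],"dr":[0,0,0],"jaw":1}
    - {"translation":[0,0,0],"dr":[0,0,0],"jaw":1}

```text
time_s: 28.35
position: [0.6292, -0.0416, 0.0984]
tcp_rot: [[0.171, 0.985, 0.002], [0.985, -0.171, -0.0], [-0.0, 0.002, -1.0]]
force: [-0.2, 0.2, -2.6]
opening: 0.679
```

```bash
python3 - <<'E'
from h import *
st=ringcheck("w17"); print(st["time_s"],st["position"],st["opening"],st["force"],togo(st,[.6284,-.0425,.088]))
E
```

```text
28.35 [ 0.62921127 -0.04158592  0.09836732] 0.6789367001935003 [-0.15136789  0.22346057 -2.55626806] [-0.04 -0.03  0.41]
```

View pics/w17_c.png

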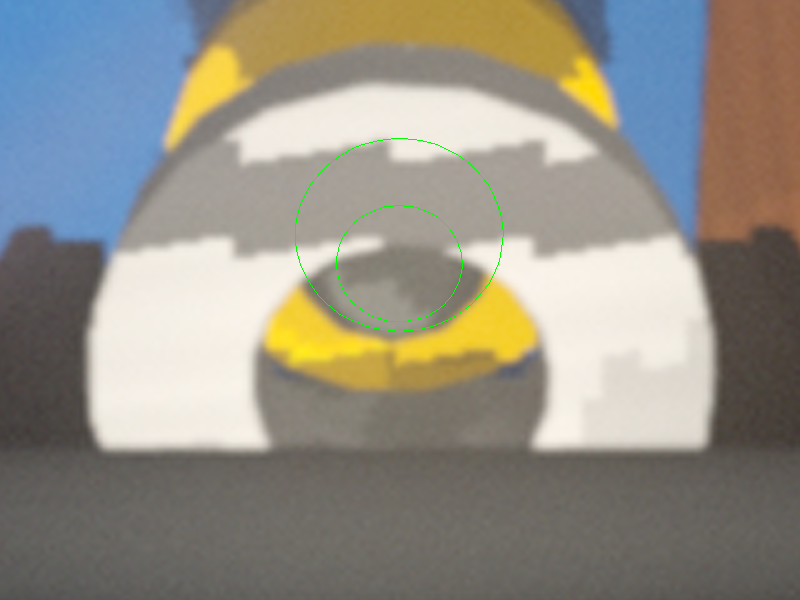

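Emit:
arm_command:
  commands:
    - {"translation":[-0.04,-0.03,0.25],"dr":[0,0,0],"jaw":1}
    - {"translation":[0,0,0.25],"dr":[0,0,0],"jaw":1}
    - {"translation":[0,0,0.25],"dr":[0,0,0],"jaw":1}
    - {"translation":[0,0,0.25],"dr":[0,0,0],"jaw":1}
    - {"translation":[0,0,0.25],"dr":[0,0,0],"jaw":1}
    - {"translation":[0,0,0.25],"dr":[0,0,0],"jaw":1}
    - {"translation":[0,0,0.1],"dr":[0,0,0],"jaw":1}
    - {"translation":[0,0,0],"dr":[0,0,0],"jaw":1}
    - {"translation":[0,0,0],"dr":[0,0,0],"jaw":1}

```text
time_s: 29.15
position: [0.6276, -0.0421, 0.0573]
tcp_rot: [[0.171, 0.985, -0.0], [0.985, -0.171, 0.0], [0.0, -0.0, -1.0]]
force: [-0.6, 0.4, -2.2]
opening: 0.675
```

Emit:
arm_command:
  commands:
    - {"translation":[0,0,0.1],"dr":[0,0,0],"jaw":1}
    - {"translation":[0,0,0.1],"dr":[0,0,0],"jaw":1}
    - {"translation":[0,0,0.05],"dr":[0,0,0],"jaw":1}
    - {"translation":[0,0,0],"dr":[0,0,0],"jaw":1}
    - {"translation":[0,0,0],"dr":[0,0,0],"jaw":1}
    - {"translation":[0,0,0],"dr":[0,0,0],"jaw":1}

```text
time_s: 29.65
position: [0.6277, -0.0421, 0.0514]
tcp_rot: [[0.171, 0.985, 0.0], [0.985, -0.171, -0.0], [-0.0, 0.0, -1.0]]
force: [0.3, -0.6, -1.0]
opening: 0.681
```

Emit:
arm_command:
  commands:
    - {"translation":[0,0,0.05],"dr":[0,0,0],"jaw":1}
    - {"translation":[0,0,0.02],"dr":[0,0,0],"jaw":1}
    - {"translation":[0,0,0],"dr":[0,0,0],"jaw":1}
    - {"translation":[0,0,0],"dr":[0,0,0],"jaw":1}

```text
time_s: 29.98
position: [0.6279, -0.0422, 0.0501]
tcp_rot: [[0.171, 0.985, 0.001], [0.985, -0.171, -0.0], [-0.0, 0.001, -1.0]]
force: [-0.3, 0.8, 3.0]
opening: 0.68
```

Emit:
arm_command:
  commands:
    - {"translation":[0,0,0],"dr":[0,0,0],"jaw":0.3}
    - {"translation":[0,0,0],"dr":[0,0,0],"jaw":0}
    - {"translation":[0,0,0],"dr":[0,0,0],"jaw":0}
    - {"translation":[0,0,0],"dr":[0,0,0],"jaw":0}
    - {"translation":[0,0,0],"dr":[0,0,0],"jaw":0}
    - {"translation":[0,0,-0.3],"dr":[0,0,0],"jaw":0}
    - {"translation":[0,0,-0.8],"dr":[0,0,0],"jaw":0}
    - {"translation":[0,0,-1],"dr":[0,0,0],"jaw":0}
    - {"translation":[0,0,-1],"dr":[0,0,0],"jaw":0}
    - {"translation":[0,0,-1],"dr":[0,0,0],"jaw":0}
    - {"translation":[0,0,-1],"dr":[0,0,0],"jaw":0}
    - {"translation":[0,0,-1],"dr":[0,0,0],"jaw":0}

```text
time_s: 30.98
position: [0.6274, -0.0421, 0.2038]
tcp_rot: [[0.171, 0.985, 0.0], [0.985, -0.171, -0.0], [-0.0, 0.0, -1.0]]
force: [0.1, -0.6, 0.3]
opening: 0.999
```

Emit:
arm_command:
  commands:
    - {"translation":[-1,0,-0.8],"dr":[0,0,0],"jaw":0}
    - {"translation":[-1,0,-0.8],"dr":[0,0,0],"jaw":0}
    - {"translation":[0,0,0],"dr":[0,0,0],"jaw":0}
    - {"translation":[0,0,0],"dr":[0,0,0],"jaw":0}
    - {"translation":[0,0,0],"dr":[0,0,0],"jaw":0}
    - {"translation":[0,0,0],"dr":[0,0,0],"jaw":0}

```text
time_s: 31.48
position: [0.6181, -0.0903, 0.2408]
tcp_rot: [[0.17, 0.985, -0.003], [0.985, -0.17, 0.001], [0.001, -0.003, -1.0]]
force: [0.5, -0.8, -0.6]
opening: 1.003
```

```bash
python3 - <<'E'
from h import *
import pickle
p,d,m,st=grab("wrist","w18"); print(st["time_s"],st["position"],st["tcp_rot"].round(4)); pickle.dump((p,d,m,st),open("w18.pkl","wb"))
for b in blobs(col(p,"red"),8):
    (u,v),s,a=cv2.minAreaRect(b); print("red",round(u,1),round(v,1),np.round(s,1),d[int(v),int(u)],unproj(m,[[u,v]],[d[int(v),int(u)]])[0].round(3))
E
```

```text
31.4833 [ 0.61814945 -0.09026174  0.24084396] [[ 1.704e-01  9.854e-01 -2.600e-03]
 [ 9.854e-01 -1.704e-01  1.400e-03]
 [ 9.000e-04 -2.800e-03 -1.000e+00]]
red 18.7 135.7 [13.8 11.6] 0.26683596 [ 0.396 -0.001  0.127]
red 194.0 129.0 [8. 4.] 0.323875 [ 0.512 -0.022  0.067]
```

View pics/w18.png

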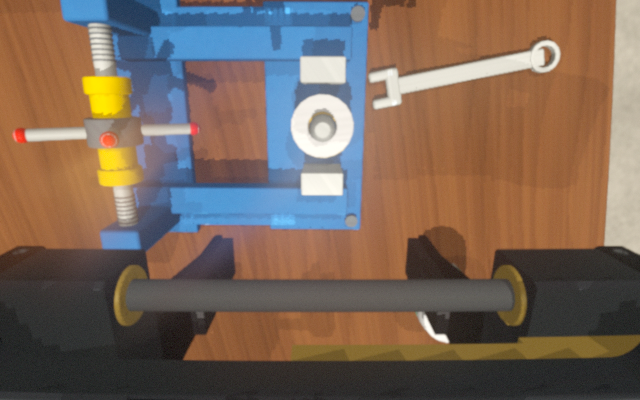

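```bash
cat >> h.py <<'E'
U=np.array([.985,-.171,0]); HUB=np.array([.4507,-.0115,0.09])
def hubrel(st):
    v=st["position"]-HUB; return (np.array([v@U, v@np.array([.171,.985,0]), v[2]])*1000).round(1)
E
python3 - <<'E'
from h import *
st=read_state(); t=HUB-.014*U; t[2]=.2; print(togo(st,t),hubrel(st))
E
```

```text
[ 1.96 -7.69  1.65] [178.5 -48.9 150.7]
```

Emit:
arm_command:
  commands:
    - {"translation":[0.22,-0.85,0],"dr":[0,0,0],"jaw":1}
    - {"translation":[0.22,-0.85,0],"dr":[0,0,0],"jaw":1}
    - {"translation":[0.22,-0.85,0],"dr":[0,0,0],"jaw":1}
    - {"translation":[0.22,-0.85,0],"dr":[0,0,0],"jaw":1}
    - {"translation":[0.22,-0.85,0],"dr":[0,0,0],"jaw":1}
    - {"translation":[0.22,-0.85,0],"dr":[0,0,0],"jaw":1}
    - {"translation":[0.22,-0.85,0],"dr":[0,0,0],"jaw":1}
    - {"translation":[0.22,-0.85,0.4],"dr":[0,0,0],"jaw":1}
    - {"translation":[0.22,-0.85,0.4],"dr":[0,0,0],"jaw":1}
    - {"translation":[0,0,0.4],"dr":[0,0,0],"jaw":1}
    - {"translation":[0,0,0],"dr":[0,0,0],"jaw":1}
    - {"translation":[0,0,0],"dr":[0,0,0],"jaw":1}

```text
time_s: 32.53
position: [0.439, -0.0093, 0.2115]
tcp_rot: [[0.17, 0.985, -0.001], [0.985, -0.17, 0.0], [0.0, -0.001, -1.0]]
force: [0.5, -0.3, 0.5]
opening: 0.173
```

Emit:
arm_command:
  commands:
    - {"translation":[0,0,0],"dr":[0,0,0],"jaw":1}
    - {"translation":[0,0,0],"dr":[0,0,0],"jaw":1}
    - {"translation":[0,0,0],"dr":[0,0,0],"jaw":1}

```text
time_s: 32.78
position: [0.4401, -0.0102, 0.2124]
tcp_rot: [[0.171, 0.985, 0.001], [0.985, -0.171, -0.0], [-0.0, 0.001, -1.0]]
force: [-0.6, 0.2, 0.2]
opening: 0.017
```

```bash
python3 - <<'E'
from h import *
p,d,m,st=grab("wrist","w19"); print(hubrel(st),st["opening"],st["force"],st["time_s"]); t=HUB-.014*U; t[2]=.128; print(togo(st,t))
p,d,m,_=grab("scene"); cv2.imwrite("pics/s19.png",cv2.resize(p[110:250,220:400,::-1],None,fx=4,fy=4,interpolation=cv2.INTER_CUBIC))
E
```

```text
[-10.7  -0.5 122.4] 0.016700074454464368 [-0.55743422  0.18492745  0.18212445] 32.7833
[ 0.02 -0.14  3.38]
```

View pics/w19.png

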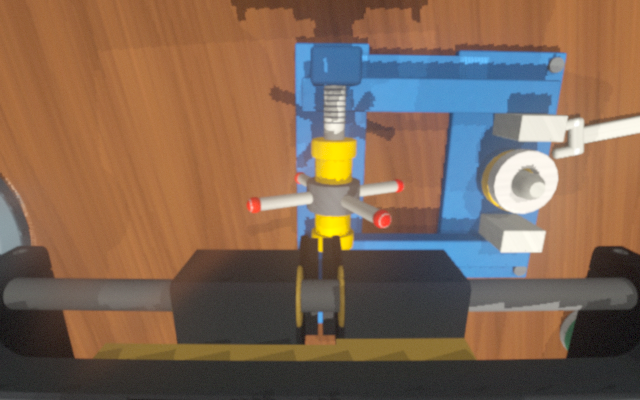

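View pics/s19.png

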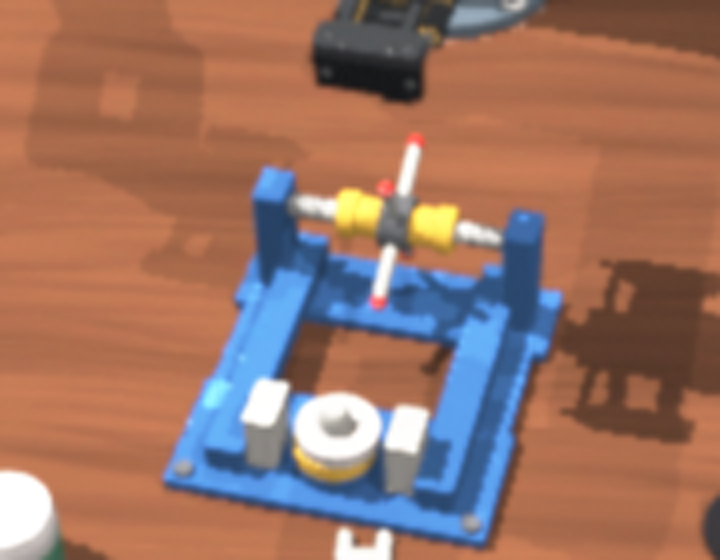

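Emit:
arm_command:
  commands:
    - {"translation":[0,-0.14,0.7],"dr":[0,0,0],"jaw":1}
    - {"translation":[0,0,0.7],"dr":[0,0,0],"jaw":1}
    - {"translation":[0,0,0.7],"dr":[0,0,0],"jaw":1}
    - {"translation":[0,0,0.7],"dr":[0,0,0],"jaw":1}
    - {"translation":[0,0,0.5],"dr":[0,0,0],"jaw":1}
    - {"translation":[0,0,0],"dr":[0,0,0],"jaw":1}
    - {"translation":[0,0,0],"dr":[0,0,0],"jaw":1}

```text
time_s: 33.47
position: [0.4355, -0.0094, 0.1293]
tcp_rot: [[0.171, 0.985, -0.001], [0.985, -0.171, 0.0], [0.0, -0.001, -1.0]]
force: [0.2, 0.4, -0.6]
opening: 0.008
```

Emit:
arm_command:
  commands:
    - {"translation":[0,0.25,0],"dr":[0,0,0],"jaw":1}
    - {"translation":[0,0.25,0],"dr":[0,0,0],"jaw":1}
    - {"translation":[0,0.25,0],"dr":[0,0,0],"jaw":1}
    - {"translation":[0,0.25,0],"dr":[0,0,0],"jaw":1}

```text
time_s: 33.8
position: [0.4592, -0.0133, 0.1298]
tcp_rot: [[0.171, 0.985, -0.004], [0.985, -0.171, 0.001], [0.0, -0.004, -1.0]]
force: [-4.4, 0.3, -0.6]
opening: 0.002
```

```bash
python3 - <<'E'
from h import *
p,d,m,st=grab("wrist","w20"); print(hubrel(st),st["opening"],st["force"],st["time_s"])
E
```

```text
[ 8.7 -0.3 39.8] 0.0022085942876550807 [-4.35226477  0.28672146 -0.55180953] 33.8
```

View pics/w20.png

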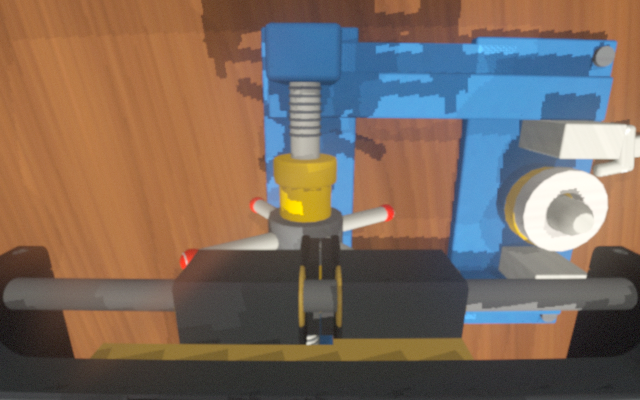

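Emit:
arm_command:
  commands:
    - {"translation":[0,0.25,0],"dr":[0,0,0],"jaw":1}
    - {"translation":[0,0.25,0],"dr":[0,0,0],"jaw":1}
    - {"translation":[0,0.2,0],"dr":[0,0,0],"jaw":1}
    - {"translation":[0,0,0],"dr":[0,0,0],"jaw":1}
    - {"translation":[0,0,0],"dr":[0,0,0],"jaw":1}

```text
time_s: 34.27
position: [0.4795, -0.0171, 0.1299]
tcp_rot: [[0.171, 0.985, 0.004], [0.985, -0.171, -0.001], [-0.0, 0.004, -1.0]]
force: [-0.3, 0.7, 0.3]
opening: 0.006
```

```bash
cat >> h.py <<'E'
def spokes(name=None):
    """angles (deg from vertical, + towards post) of spoke tips seen from wrist: red-blob rays cut the plane fixture y=0"""
    p,d,m,st=grab("wrist",name); n=np.array([.171,.985,0]); o=m["pose"][:3,3]
    res=[]
    for b in blobs(col(p,"red"),6):
        u,v=b[:,0].mean(0); r=(rays(m,[[u,v]])@m["pose"][:3,:3].T)[0]
        X=o+r*(((HUB-o)@n)/(r@n)); w=X-HUB; x,z=w@U,w[2]
        R=np.hypot(x,z)
        if R<.09: res.append((round(u),round(v),round(np.degrees(np.arctan2(x,z)),1),round(R*1000,1)))
    return res,st
E
python3 - <<'E'
from h import *
r,st=spokes("w21"); print(r,hubrel(st),st["force"],st["time_s"])
E
```

```text
[(160, 276, np.float64(-39.1), np.float64(67.9)), (171, 271, np.float64(-39.8), np.float64(62.1)), (195, 211, np.float64(-125.2), np.float64(71.4)), (334, 204, np.float64(144.3), np.float64(69.3))] [29.4 -0.6 39.9] [-0.28120343  0.68243295  0.28862574] 34.2667
```

View pics/w21.png

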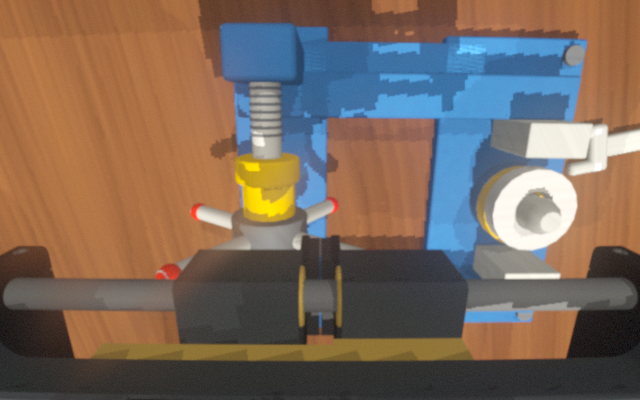

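Emit:
arm_command:
  commands:
    - {"translation":[0,0.25,0],"dr":[0,0,0],"jaw":1}
    - {"translation":[0,-0.15,-0.7],"dr":[0,0,0],"jaw":1}
    - {"translation":[0,0,-1],"dr":[0,0,0],"jaw":1}
    - {"translation":[0,-0.3,-0.4],"dr":[0,0,0],"jaw":1}
    - {"translation":[0,-1,0],"dr":[0,0,0],"jaw":1}
    - {"translation":[0,-1,0],"dr":[0,0,0],"jaw":1}
    - {"translation":[0,-1,0],"dr":[0,0,0],"jaw":1}
    - {"translation":[0,-0.4,0],"dr":[0,0,0],"jaw":1}
    - {"translation":[0,0,0],"dr":[0,0,0],"jaw":1}
    - {"translation":[0,0,0],"dr":[0,0,0],"jaw":1}

```text
time_s: 35.15
position: [0.3906, -0.0017, 0.1825]
tcp_rot: [[0.171, 0.985, 0.003], [0.985, -0.171, -0.001], [-0.0, 0.004, -1.0]]
force: [0.2, -1.2, 0.0]
opening: 0.007
```

```bash
python3 - <<'E'
from h import *
r,st=spokes("w22"); print(r,hubrel(st),st["force"],st["time_s"])
E
```

```text
[(365, 233, np.float64(-31.9), np.float64(64.2)), (500, 222, np.float64(56.7), np.float64(66.0)), (324, 192, np.float64(-124.1), np.float64(68.9))] [-60.9  -0.7  92.5] [ 0.24100099 -1.18613383  0.00183899] 35.15
```

View pics/w22.png

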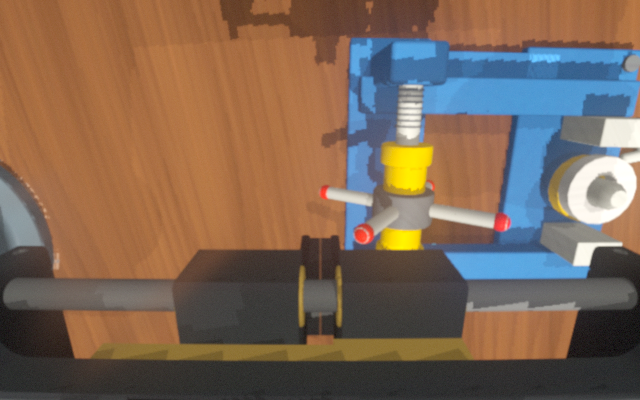

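Emit:
arm_command:
  commands:
    - {"translation":[0,0,1],"dr":[0,0,0],"jaw":1}
    - {"translation":[0,0,0.9],"dr":[0,0,0],"jaw":1}
    - {"translation":[0,0,0.22],"dr":[0,0,0],"jaw":1}
    - {"translation":[0,0,0],"dr":[0,0,0],"jaw":1}
    - {"translation":[0,0.5,0],"dr":[0,0,0],"jaw":1}
    - {"translation":[0,0.5,0],"dr":[0,0,0],"jaw":1}
    - {"translation":[0,0.5,0],"dr":[0,0,0],"jaw":1}
    - {"translation":[0,0.5,0],"dr":[0,0,0],"jaw":1}
    - {"translation":[0,0.5,0],"dr":[0,0,0],"jaw":1}

```text
time_s: 35.95
position: [0.445, -0.0105, 0.1348]
tcp_rot: [[0.169, 0.986, -0.008], [0.986, -0.169, 0.001], [-0.0, -0.008, -1.0]]
force: [-2.7, 0.4, 3.0]
opening: 0.003
```

Emit:
arm_command:
  commands:
    - {"translation":[0,0.5,0],"dr":[0,0,0],"jaw":1}
    - {"translation":[0,0.4,0],"dr":[0,0,0],"jaw":1}
    - {"translation":[0,0.3,0],"dr":[0,0,0],"jaw":1}
    - {"translation":[0,0.15,0],"dr":[0,0,0],"jaw":1}
    - {"translation":[0,0,0],"dr":[0,0,0],"jaw":1}
    - {"translation":[0,0,0],"dr":[0,0,0],"jaw":1}

```text
time_s: 36.45
position: [0.4846, -0.0179, 0.1288]
tcp_rot: [[0.171, 0.985, 0.001], [0.985, -0.171, -0.0], [-0.0, 0.001, -1.0]]
force: [-0.1, -0.2, 0.8]
opening: 0.006
```

```bash
python3 - <<'E'
from h import *
r,st=spokes("w23"); print(r,hubrel(st),st["force"],st["time_s"])
E
```

```text
[(165, 273, np.float64(-36.6), np.float64(61.1)), (365, 248, np.float64(70.5), np.float64(62.4)), (182, 213, np.float64(-121.0), np.float64(71.2)), (323, 204, np.float64(147.8), np.float64(69.0))] [34.5 -0.5 38.8] [-0.14698624 -0.19708684  0.80032495] 36.45
```

Emit:
arm_command:
  commands:
    - {"translation":[0,-0.15,-0.7],"dr":[0,0,0],"jaw":1}
    - {"translation":[0,0,-1],"dr":[0,0,0],"jaw":1}
    - {"translation":[0,-0.3,-0.4],"dr":[0,0,0],"jaw":1}
    - {"translation":[0,-1,0],"dr":[0,0,0],"jaw":1}
    - {"translation":[0,-1,0],"dr":[0,0,0],"jaw":1}
    - {"translation":[0,-1,0],"dr":[0,0,0],"jaw":1}
    - {"translation":[0,-0.35,0],"dr":[0,0,0],"jaw":1}
    - {"translation":[0,0,0],"dr":[0,0,0],"jaw":1}
    - {"translation":[0,0,0.9],"dr":[0,0,0],"jaw":1}
    - {"translation":[0,0,0.9],"dr":[0,0,0],"jaw":1}
    - {"translation":[0,0,0.3],"dr":[0,0,0],"jaw":1}
    - {"translation":[0,0,0],"dr":[0,0,0],"jaw":1}

```text
time_s: 37.5
position: [0.3907, -0.0017, 0.1276]
tcp_rot: [[0.171, 0.985, -0.002], [0.985, -0.171, 0.001], [0.0, -0.002, -1.0]]
force: [0.3, -0.3, -0.1]
opening: 0.006
```

Emit:
arm_command:
  commands:
    - {"translation":[0,0.5,0],"dr":[0,0,0],"jaw":1}
    - {"translation":[0,0.5,0],"dr":[0,0,0],"jaw":1}
    - {"translation":[0,0.5,0],"dr":[0,0,0],"jaw":1}
    - {"translation":[0,0.5,0],"dr":[0,0,0],"jaw":1}
    - {"translation":[0,0.5,0],"dr":[0,0,0],"jaw":1}
    - {"translation":[0,0.5,0],"dr":[0,0,0],"jaw":1}
    - {"translation":[0,0.4,0],"dr":[0,0,0],"jaw":1}
    - {"translation":[0,0.25,0],"dr":[0,0,0],"jaw":1}
    - {"translation":[0,0.15,0],"dr":[0,0,0],"jaw":1}
    - {"translation":[0,0,0],"dr":[0,0,0],"jaw":1}
    - {"translation":[0,0,0],"dr":[0,0,0],"jaw":1}

```text
time_s: 38.42
position: [0.4846, -0.0179, 0.1291]
tcp_rot: [[0.171, 0.985, 0.002], [0.985, -0.171, -0.001], [-0.0, 0.002, -1.0]]
force: [-0.1, 0.7, 1.1]
opening: 0.008
```

```bash
python3 - <<'E'
from h import *
r,st=spokes("w24"); print(r,hubrel(st),st["force"],st["time_s"])
E
```

```text
[(165, 273, np.float64(-36.6), np.float64(61.3)), (364, 248, np.float64(70.0), np.float64(62.2)), (182, 213, np.float64(-121.2), np.float64(71.1)), (323, 204, np.float64(147.7), np.float64(69.2))] [34.5 -0.5 39.1] [-0.11024715  0.67654635  1.07001451] 38.4167
```

View pics/w24.png

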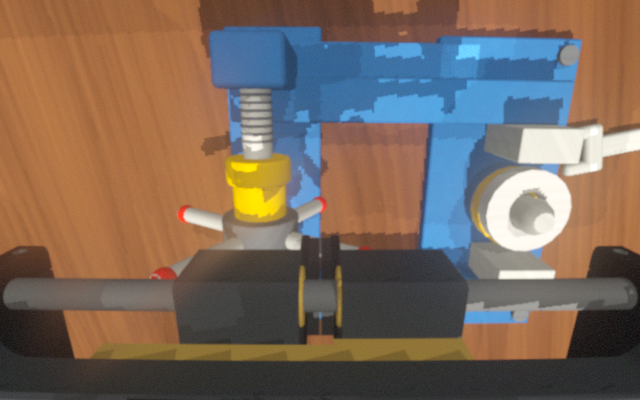

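Emit:
arm_command:
  commands:
    - {"translation":[0,-0.15,-0.7],"dr":[0,0,0],"jaw":1}
    - {"translation":[0,0,-1],"dr":[0,0,0],"jaw":1}
    - {"translation":[0,-0.3,-0.4],"dr":[0,0,0],"jaw":1}
    - {"translation":[0,-1,0],"dr":[0,0,0],"jaw":1}
    - {"translation":[0,-1,0],"dr":[0,0,0],"jaw":1}
    - {"translation":[0,-1,0],"dr":[0,0,0],"jaw":1}
    - {"translation":[0,-0.35,0],"dr":[0,0,0],"jaw":1}
    - {"translation":[0,0,0],"dr":[0,0,0],"jaw":1}
    - {"translation":[0,0,0.9],"dr":[0,0,0],"jaw":1}
    - {"translation":[0,0,0.9],"dr":[0,0,0],"jaw":1}
    - {"translation":[0,0,0.3],"dr":[0,0,0],"jaw":1}
    - {"translation":[0,0,0],"dr":[0,0,0],"jaw":1}

```text
time_s: 39.47
position: [0.3907, -0.0017, 0.1277]
tcp_rot: [[0.171, 0.985, -0.002], [0.985, -0.171, 0.001], [0.0, -0.002, -1.0]]
force: [1.3, -1.1, 0.3]
opening: 0.011
```

Emit:
arm_command:
  commands:
    - {"translation":[0,0.5,0],"dr":[0,0,0],"jaw":1}
    - {"translation":[0,0.5,0],"dr":[0,0,0],"jaw":1}
    - {"translation":[0,0.5,0],"dr":[0,0,0],"jaw":1}
    - {"translation":[0,0.5,0],"dr":[0,0,0],"jaw":1}
    - {"translation":[0,0.5,0],"dr":[0,0,0],"jaw":1}
    - {"translation":[0,0.5,0],"dr":[0,0,0],"jaw":1}
    - {"translation":[0,0.4,0],"dr":[0,0,0],"jaw":1}
    - {"translation":[0,0.25,0],"dr":[0,0,0],"jaw":1}
    - {"translation":[0,0.15,0],"dr":[0,0,0],"jaw":1}
    - {"translation":[0,0,0],"dr":[0,0,0],"jaw":1}
    - {"translation":[0,0,0],"dr":[0,0,0],"jaw":1}

```text
time_s: 40.38
position: [0.4846, -0.0179, 0.1291]
tcp_rot: [[0.171, 0.985, 0.002], [0.985, -0.171, -0.0], [-0.0, 0.002, -1.0]]
force: [0.8, -0.2, 0.3]
opening: 0.003
```

Emit:
arm_command:
  commands:
    - {"translation":[0,-0.15,-0.7],"dr":[0,0,0],"jaw":1}
    - {"translation":[0,0,-1],"dr":[0,0,0],"jaw":1}
    - {"translation":[0,-0.3,-0.4],"dr":[0,0,0],"jaw":1}
    - {"translation":[0,-1,0],"dr":[0,0,0],"jaw":1}
    - {"translation":[0,-1,0],"dr":[0,0,0],"jaw":1}
    - {"translation":[0,-1,0],"dr":[0,0,0],"jaw":1}
    - {"translation":[0,-0.35,0],"dr":[0,0,0],"jaw":1}
    - {"translation":[0,0,0],"dr":[0,0,0],"jaw":1}
    - {"translation":[0,0,0],"dr":[0,0,0],"jaw":1}

```text
time_s: 41.13
position: [0.3915, -0.0019, 0.1819]
tcp_rot: [[0.171, 0.985, 0.003], [0.985, -0.171, -0.001], [-0.0, 0.003, -1.0]]
force: [0.3, 0.1, 0.3]
opening: 0.007
```

```bash
python3 - <<'E'
from h import *
r,st=spokes("w25"); print(r,hubrel(st),st["force"],st["time_s"])
E
```

```text
[(367, 234, np.float64(-30.3), np.float64(63.9)), (499, 222, np.float64(58.2), np.float64(66.1)), (321, 192, np.float64(-122.0), np.float64(68.7))] [-59.9  -0.6  91.9] [0.3358462  0.13655228 0.33226845] 41.1333
```

View pics/w25.png

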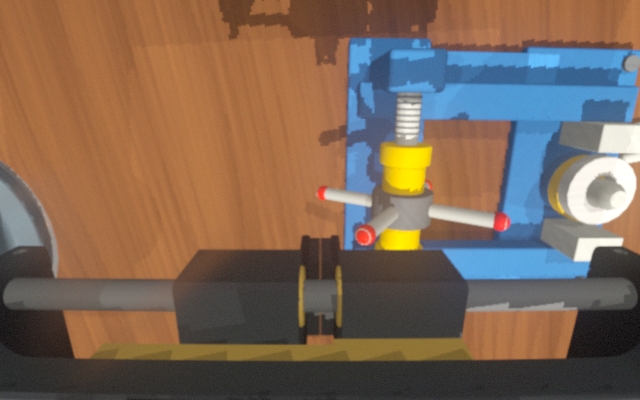

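Emit:
arm_command:
  commands:
    - {"translation":[0,0,0.9],"dr":[0,0,0],"jaw":1}
    - {"translation":[0,0,0.9],"dr":[0,0,0],"jaw":1}
    - {"translation":[0,0,0.3],"dr":[0,0,0],"jaw":1}
    - {"translation":[0,0,0],"dr":[0,0,0],"jaw":1}

```text
time_s: 41.52
position: [0.3906, -0.0016, 0.1276]
tcp_rot: [[0.171, 0.985, -0.003], [0.985, -0.171, 0.001], [0.0, -0.003, -1.0]]
force: [0.5, 0.3, -0.4]
opening: 0.006
```

Emit:
arm_command:
  commands:
    - {"translation":[0,0.5,0],"dr":[0,0,0],"jaw":1}
    - {"translation":[0,0.5,0],"dr":[0,0,0],"jaw":1}
    - {"translation":[0,0.5,0],"dr":[0,0,0],"jaw":1}
    - {"translation":[0,0.5,0],"dr":[0,0,0],"jaw":1}
    - {"translation":[0,0.5,0],"dr":[0,0,0],"jaw":1}
    - {"translation":[0,0.5,0],"dr":[0,0,0],"jaw":1}
    - {"translation":[0,0.4,0],"dr":[0,0,0],"jaw":1}
    - {"translation":[0,0.25,0],"dr":[0,0,0],"jaw":1}
    - {"translation":[0,0.15,0],"dr":[0,0,0],"jaw":1}
    - {"translation":[0,0,0],"dr":[0,0,0],"jaw":1}
    - {"translation":[0,0,0],"dr":[0,0,0],"jaw":1}

```text
time_s: 42.43
position: [0.4846, -0.0179, 0.1291]
tcp_rot: [[0.171, 0.985, 0.002], [0.985, -0.171, -0.0], [-0.0, 0.002, -1.0]]
force: [0.1, -0.8, 0.5]
opening: 0.006
```

Emit:
arm_command:
  commands:
    - {"translation":[0,-0.15,-0.7],"dr":[0,0,0],"jaw":1}
    - {"translation":[0,0,-1],"dr":[0,0,0],"jaw":1}
    - {"translation":[0,-0.3,-0.4],"dr":[0,0,0],"jaw":1}
    - {"translation":[0,-1,0],"dr":[0,0,0],"jaw":1}
    - {"translation":[0,-1,0],"dr":[0,0,0],"jaw":1}
    - {"translation":[0,-1,0],"dr":[0,0,0],"jaw":1}
    - {"translation":[0,-0.35,0],"dr":[0,0,0],"jaw":1}
    - {"translation":[0,0,0],"dr":[0,0,0],"jaw":1}
    - {"translation":[0,0,0.9],"dr":[0,0,0],"jaw":1}
    - {"translation":[0,0,0.9],"dr":[0,0,0],"jaw":1}
    - {"translation":[0,0,0.3],"dr":[0,0,0],"jaw":1}
    - {"translation":[0,0,0],"dr":[0,0,0],"jaw":1}

```text
time_s: 43.43
position: [0.3907, -0.0017, 0.1277]
tcp_rot: [[0.171, 0.985, -0.002], [0.985, -0.171, 0.001], [0.0, -0.002, -1.0]]
force: [0.2, 0.1, -0.6]
opening: 0.007
```

Emit:
arm_command:
  commands:
    - {"translation":[0,0.5,0],"dr":[0,0,0],"jaw":1}
    - {"translation":[0,0.5,0],"dr":[0,0,0],"jaw":1}
    - {"translation":[0,0.5,0],"dr":[0,0,0],"jaw":1}
    - {"translation":[0,0.5,0],"dr":[0,0,0],"jaw":1}
    - {"translation":[0,0.5,0],"dr":[0,0,0],"jaw":1}
    - {"translation":[0,0.5,0],"dr":[0,0,0],"jaw":1}
    - {"translation":[0,0.4,0],"dr":[0,0,0],"jaw":1}
    - {"translation":[0,0.25,0],"dr":[0,0,0],"jaw":1}
    - {"translation":[0,0.15,0],"dr":[0,0,0],"jaw":1}
    - {"translation":[0,0,0],"dr":[0,0,0],"jaw":1}
    - {"translation":[0,0,0],"dr":[0,0,0],"jaw":1}

```text
time_s: 44.35
position: [0.4846, -0.0179, 0.1291]
tcp_rot: [[0.171, 0.985, 0.002], [0.985, -0.171, -0.0], [-0.0, 0.002, -1.0]]
force: [0.4, 0.1, -0.5]
opening: -0.001
```

Emit:
arm_command:
  commands:
    - {"translation":[0,-0.15,-0.7],"dr":[0,0,0],"jaw":1}
    - {"translation":[0,0,-1],"dr":[0,0,0],"jaw":1}
    - {"translation":[0,-0.3,-0.4],"dr":[0,0,0],"jaw":1}
    - {"translation":[0,-1,0],"dr":[0,0,0],"jaw":1}
    - {"translation":[0,-1,0],"dr":[0,0,0],"jaw":1}
    - {"translation":[0,-1,0],"dr":[0,0,0],"jaw":1}
    - {"translation":[0,-0.35,0],"dr":[0,0,0],"jaw":1}
    - {"translation":[0,0,0],"dr":[0,0,0],"jaw":1}
    - {"translation":[0,0,0],"dr":[0,0,0],"jaw":1}

```text
time_s: 45.1
position: [0.3915, -0.0019, 0.1819]
tcp_rot: [[0.171, 0.985, 0.003], [0.985, -0.171, -0.001], [-0.0, 0.003, -1.0]]
force: [0.3, -0.2, -0.1]
opening: 0.004
```

```bash
python3 - <<'E'
from h import *
r,st=spokes("w26"); print(r,hubrel(st),st["force"],st["time_s"])
p=cv2.imread("pics/w26.png"); cv2.imwrite("pics/w26c.png",cv2.resize(p[20:300,330:640],None,fx=2.1,fy=2.1,interpolation=cv2.INTER_CUBIC))
E
```

```text
[(367, 234, np.float64(-30.3), np.float64(64.2)), (499, 222, np.float64(58.0), np.float64(66.1)), (321, 192, np.float64(-121.9), np.float64(68.5))] [-59.9  -0.6  91.9] [ 0.3343182  -0.20511953 -0.0711351 ] 45.1
```

View pics/w26c.png

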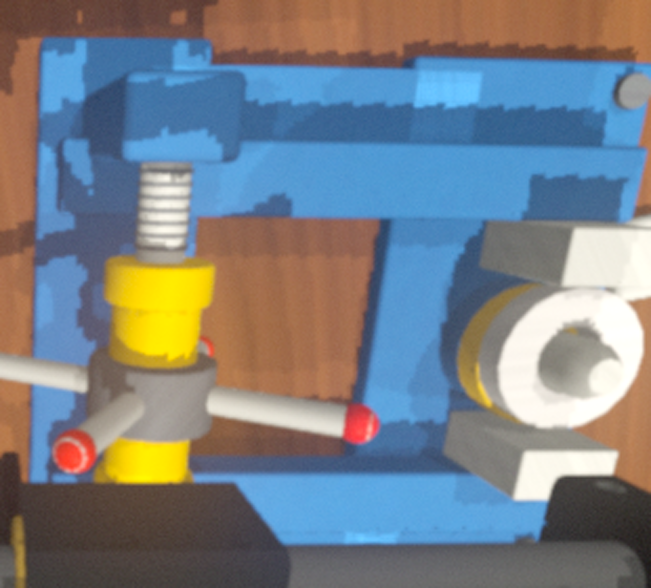

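Emit:
arm_command:
  commands:
    - {"translation":[0,0,0.9],"dr":[0,0,0],"jaw":1}
    - {"translation":[0,0,0.9],"dr":[0,0,0],"jaw":1}
    - {"translation":[0,0,0.3],"dr":[0,0,0],"jaw":1}
    - {"translation":[0,0,0],"dr":[0,0,0],"jaw":1}

```text
time_s: 45.48
position: [0.3905, -0.0016, 0.1276]
tcp_rot: [[0.171, 0.985, -0.003], [0.985, -0.171, 0.001], [0.0, -0.003, -1.0]]
force: [0.3, -0.4, 0.2]
opening: 0.006
```

Emit:
arm_command:
  commands:
    - {"translation":[0,0.5,0],"dr":[0,0,0],"jaw":1}
    - {"translation":[0,0.5,0],"dr":[0,0,0],"jaw":1}
    - {"translation":[0,0.5,0],"dr":[0,0,0],"jaw":1}
    - {"translation":[0,0.5,0],"dr":[0,0,0],"jaw":1}
    - {"translation":[0,0.4,0],"dr":[0,0,0],"jaw":1}

```text
time_s: 45.9
position: [0.4472, -0.011, 0.132]
tcp_rot: [[0.17, 0.985, -0.003], [0.985, -0.17, 0.0], [-0.0, -0.003, -1.0]]
force: [-1.6, 0.8, -1.4]
opening: 0.004
```

Emit:
arm_command:
  commands:
    - {"translation":[0,0.5,0],"dr":[0,0,0],"jaw":1}
    - {"translation":[0,0.5,0],"dr":[0,0,0],"jaw":1}
    - {"translation":[0,0.25,0],"dr":[0,0,0],"jaw":1}
    - {"translation":[0,0.15,0],"dr":[0,0,0],"jaw":1}
    - {"translation":[0,0,0],"dr":[0,0,0],"jaw":1}
    - {"translation":[0,0,0],"dr":[0,0,0],"jaw":1}

```text
time_s: 46.4
position: [0.4845, -0.0179, 0.1294]
tcp_rot: [[0.171, 0.985, 0.002], [0.985, -0.171, -0.001], [-0.0, 0.002, -1.0]]
force: [-1.0, 0.2, 0.8]
opening: 0.007
```

Emit:
arm_command:
  commands:
    - {"translation":[0,-0.15,-0.7],"dr":[0,0,0],"jaw":1}
    - {"translation":[0,0,-1],"dr":[0,0,0],"jaw":1}
    - {"translation":[0,-0.3,-0.4],"dr":[0,0,0],"jaw":1}
    - {"translation":[0,-1,0],"dr":[0,0,0],"jaw":1}
    - {"translation":[0,-1,0],"dr":[0,0,0],"jaw":1}
    - {"translation":[0,-1,0],"dr":[0,0,0],"jaw":1}
    - {"translation":[0,-0.35,0],"dr":[0,0,0],"jaw":1}
    - {"translation":[0,0,0],"dr":[0,0,0],"jaw":1}
    - {"translation":[0,0,0],"dr":[0,0,0],"jaw":1}

```text
time_s: 47.15
position: [0.3915, -0.0018, 0.1819]
tcp_rot: [[0.171, 0.985, 0.003], [0.985, -0.171, -0.001], [-0.0, 0.003, -1.0]]
force: [-0.4, -0.6, -0.5]
opening: 0.007
```

```bash
python3 - <<'E'
from h import *
r,st=spokes("w27"); print(r,hubrel(st),st["force"],st["time_s"])
p=cv2.imread("pics/w27.png"); cv2.imwrite("pics/w27c.png",cv2.resize(p[20:300,330:640],None,fx=2.1,fy=2.1,interpolation=cv2.INTER_CUBIC))
E
```

```text
[(366, 234, np.float64(-30.9), np.float64(63.8)), (499, 222, np.float64(58.0), np.float64(66.1)), (322, 192, np.float64(-122.5), np.float64(68.7))] [-60.   -0.6  91.9] [-0.38516119 -0.64341047 -0.49866386] 47.15
```

View pics/w27c.png

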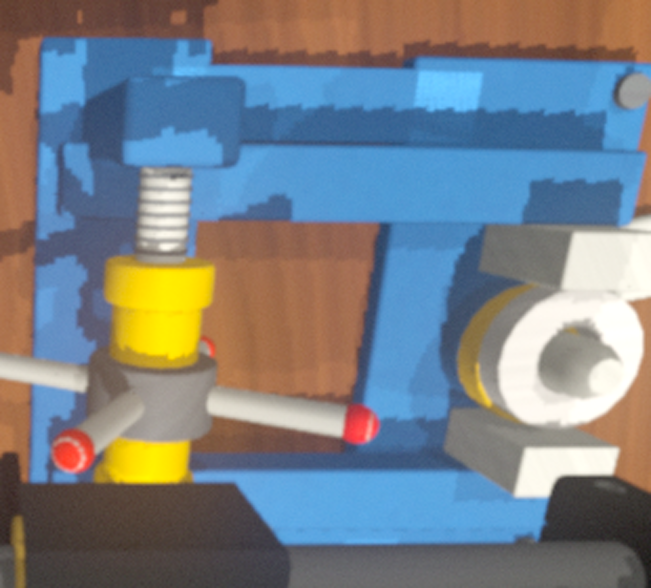

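Emit:
arm_command:
  commands:
    - {"translation":[0,0,0.9],"dr":[0,0,0],"jaw":1}
    - {"translation":[0,0,0.9],"dr":[0,0,0],"jaw":1}
    - {"translation":[0,0,0.3],"dr":[0,0,0],"jaw":1}
    - {"translation":[0,0,0],"dr":[0,0,0],"jaw":1}
    - {"translation":[0,0.4,0],"dr":[0,0,0],"jaw":1}
    - {"translation":[0,0.4,0],"dr":[0,0,0],"jaw":1}
    - {"translation":[0,0.3,0],"dr":[0,0,0],"jaw":1}
    - {"translation":[0,0.3,0],"dr":[0,0,0],"jaw":1}
    - {"translation":[0,0.2,0],"dr":[0,0,0],"jaw":1}
    - {"translation":[0,0.1,0],"dr":[0,0,0],"jaw":1}

```text
time_s: 48.03
position: [0.4299, -0.0081, 0.1349]
tcp_rot: [[0.169, 0.986, -0.003], [0.986, -0.169, -0.0], [-0.001, -0.003, -1.0]]
force: [-13.6, 3.3, 62.9]
opening: 0.008
```

Emit:
arm_command:
  commands:
    - {"translation":[0,0.1,0],"dr":[0,0,0],"jaw":1}
    - {"translation":[0,0.1,0],"dr":[0,0,0],"jaw":1}
    - {"translation":[0,0.1,0],"dr":[0,0,0],"jaw":1}

```text
time_s: 48.28
position: [0.4409, -0.0103, 0.1304]
tcp_rot: [[0.171, 0.985, 0.003], [0.985, -0.171, -0.001], [-0.0, 0.003, -1.0]]
force: [-3.0, 0.6, 2.0]
opening: 0.004
```

Emit:
arm_command:
  commands:
    - {"translation":[0,0.1,0],"dr":[0,0,0],"jaw":1}
    - {"translation":[0,0.1,0],"dr":[0,0,0],"jaw":1}
    - {"translation":[0,0.1,0],"dr":[0,0,0],"jaw":1}

```text
time_s: 48.53
position: [0.446, -0.011, 0.1286]
tcp_rot: [[0.171, 0.985, -0.003], [0.985, -0.171, 0.001], [0.0, -0.003, -1.0]]
force: [-3.7, 0.8, 2.0]
opening: 0.008
```

```bash
python3 - <<'E'
from h import *
r,st=spokes("w28"); print(r,hubrel(st),st["force"],st["time_s"])
E
```

```text
[(208, 243, np.float64(-78.2), np.float64(68.0)), (430, 224, np.float64(103.9), np.float64(67.0))] [-4.7 -0.3 38.6] [-3.68912088  0.81190675  1.95059563] 48.5333
```

Emit:
arm_command:
  commands:
    - {"translation":[0,0.3,0],"dr":[0,0,0],"jaw":1}
    - {"translation":[0,0.3,0],"dr":[0,0,0],"jaw":1}
    - {"translation":[0,0.3,0],"dr":[0,0,0],"jaw":1}
    - {"translation":[0,0.3,0],"dr":[0,0,0],"jaw":1}
    - {"translation":[0,0.25,0],"dr":[0,0,0],"jaw":1}
    - {"translation":[0,0.1,0],"dr":[0,0,0],"jaw":1}
    - {"translation":[0,0,0],"dr":[0,0,0],"jaw":1}
    - {"translation":[0,0,0],"dr":[0,0,0],"jaw":1}

```text
time_s: 49.25
position: [0.4866, -0.0183, 0.1294]
tcp_rot: [[0.171, 0.985, 0.003], [0.985, -0.171, -0.001], [-0.0, 0.004, -1.0]]
force: [0.8, 0.1, -0.4]
opening: 0.006
```

Emit:
arm_command:
  commands:
    - {"translation":[0,-0.15,-0.7],"dr":[0,0,0],"jaw":1}
    - {"translation":[0,0,-1],"dr":[0,0,0],"jaw":1}
    - {"translation":[0,-0.3,-0.4],"dr":[0,0,0],"jaw":1}
    - {"translation":[0,-1,0],"dr":[0,0,0],"jaw":1}
    - {"translation":[0,-1,0],"dr":[0,0,0],"jaw":1}
    - {"translation":[0,-1,0],"dr":[0,0,0],"jaw":1}
    - {"translation":[0,-0.35,0],"dr":[0,0,0],"jaw":1}
    - {"translation":[0,0,0],"dr":[0,0,0],"jaw":1}
    - {"translation":[0,0,0],"dr":[0,0,0],"jaw":1}

```text
time_s: 50.0
position: [0.393, -0.0022, 0.1821]
tcp_rot: [[0.171, 0.985, 0.004], [0.985, -0.171, -0.001], [-0.0, 0.004, -1.0]]
force: [1.0, -0.4, 0.1]
opening: 0.005
```

```bash
python3 - <<'E'
from h import *
r,st=spokes("w29"); print(r,hubrel(st),st["force"],st["time_s"])
p=cv2.imread("pics/w29.png"); cv2.imwrite("pics/w29c.png",cv2.resize(p[20:300,330:640],None,fx=2.1,fy=2.1,interpolation=cv2.INTER_CUBIC))
E
```

```text
[(366, 234, np.float64(-29.5), np.float64(63.4)), (497, 221, np.float64(59.6), np.float64(66.2)), (319, 193, np.float64(-121.2), np.float64(68.8))] [-58.4  -0.7  92.1] [ 0.99383602 -0.35196776  0.10704849] 50.0
```

View pics/w29c.png

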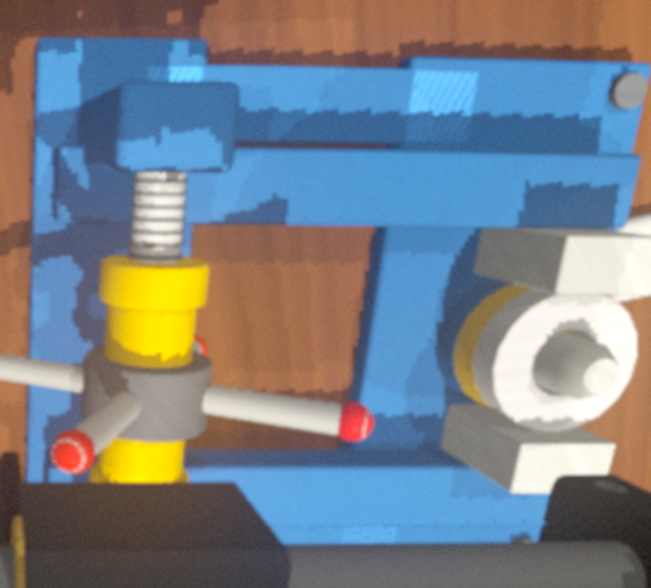

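Emit:
arm_command:
  commands:
    - {"translation":[0,0,0.8],"dr":[0,0,0],"jaw":1}
    - {"translation":[0,0,0.7],"dr":[0,0,0],"jaw":1}
    - {"translation":[0,0,0.2],"dr":[0,0,0],"jaw":1}
    - {"translation":[0,0,0],"dr":[0,0,0],"jaw":1}
    - {"translation":[0,0.2,0],"dr":[0,0,0],"jaw":1}
    - {"translation":[0,0.2,0],"dr":[0,0,0],"jaw":1}
    - {"translation":[0,0.2,0],"dr":[0,0,0],"jaw":1}
    - {"translation":[0,0.2,0],"dr":[0,0,0],"jaw":1}
    - {"translation":[0,0,0],"dr":[0,0,0],"jaw":1}

```text
time_s: 50.8
position: [0.4106, -0.0049, 0.1398]
tcp_rot: [[0.171, 0.985, -0.002], [0.985, -0.171, 0.0], [0.0, -0.002, -1.0]]
force: [-4.9, 0.7, 8.5]
opening: 0.006
```

Emit:
arm_command:
  commands:
    - {"translation":[0,0.2,0],"dr":[0,0,0],"jaw":1}
    - {"translation":[0,0.2,0],"dr":[0,0,0],"jaw":1}
    - {"translation":[0,0,0],"dr":[0,0,0],"jaw":1}

```text
time_s: 51.05
position: [0.4218, -0.0068, 0.1399]
tcp_rot: [[0.171, 0.985, 0.002], [0.985, -0.171, -0.0], [-0.0, 0.002, -1.0]]
force: [-2.2, 0.5, 3.7]
opening: 0.004
```

```bash
python3 - <<'E'
from h import *
r,st=spokes("w30"); print(r,hubrel(st),st["force"],st["time_s"])
E
```

```text
[(481, 236, np.float64(76.5), np.float64(66.6)), (265, 219, np.float64(-102.8), np.float64(67.3))] [-29.3  -0.4  49.9] [-2.15866302  0.45754659  3.67073381] 51.05
```

Emit:
arm_command:
  commands:
    - {"translation":[0,0.1,0],"dr":[0,0,0],"jaw":1}
    - {"translation":[0,0.1,0],"dr":[0,0,0],"jaw":1}
    - {"translation":[0,0.1,0],"dr":[0,0,0],"jaw":1}
    - {"translation":[0,0.1,0],"dr":[0,0,0],"jaw":1}

```text
time_s: 51.43
position: [0.4309, -0.0085, 0.1391]
tcp_rot: [[0.171, 0.985, -0.0], [0.985, -0.171, -0.0], [-0.0, -0.0, -1.0]]
force: [-3.2, 1.0, 3.3]
opening: 0.007
```

Emit:
arm_command:
  commands:
    - {"translation":[0,0.08,0],"dr":[0,0,0],"jaw":1}
    - {"translation":[0,0.06,0],"dr":[0,0,0],"jaw":1}
    - {"translation":[0,0,0],"dr":[0,0,0],"jaw":1}

```text
time_s: 51.68
position: [0.4347, -0.0092, 0.139]
tcp_rot: [[0.171, 0.985, 0.001], [0.985, -0.171, -0.0], [-0.0, 0.001, -1.0]]
force: [-2.3, 0.5, 1.2]
opening: 0.006
```

```bash
python3 - <<'E'
from h import *
r,st=spokes("w31"); print(r,hubrel(st),st["force"],st["time_s"])
E
```

```text
[(454, 228, np.float64(88.3), np.float64(66.9)), (238, 226, np.float64(-91.1), np.float64(66.9))] [-16.1  -0.5  49. ] [-2.34837969  0.47341018  1.22944586] 51.6833
```

Emit:
arm_command:
  commands:
    - {"translation":[0,0.06,0],"dr":[0,0,0],"jaw":1}
    - {"translation":[0,0.04,0],"dr":[0,0,0],"jaw":1}
    - {"translation":[0,0,0],"dr":[0,0,0],"jaw":1}

```text
time_s: 51.98
position: [0.4355, -0.0093, 0.1389]
tcp_rot: [[0.171, 0.985, -0.003], [0.985, -0.171, 0.0], [-0.0, -0.003, -1.0]]
force: [-4.6, 0.1, 4.5]
opening: 0.005
```

Emit:
arm_command:
  commands:
    - {"translation":[0,0.05,0],"dr":[0,0,0],"jaw":1}
    - {"translation":[0,0,0],"dr":[0,0,0],"jaw":1}

```text
time_s: 52.15
position: [0.4356, -0.0093, 0.1389]
tcp_rot: [[0.17, 0.985, -0.005], [0.985, -0.17, 0.001], [-0.0, -0.005, -1.0]]
force: [-6.8, -0.8, 6.8]
opening: 0.003
```

```bash
python3 - <<'E'
from h import *
r,st=spokes("w32"); print(r,hubrel(st),st["force"],st["time_s"])
E
```

```text
[(454, 228, np.float64(88.5), np.float64(66.7)), (237, 226, np.float64(-91.1), np.float64(67.0))] [-15.3  -0.4  48.9] [-6.75640572 -0.77930041  6.78562114] 52.15
```

Emit:
arm_command:
  commands:
    - {"translation":[0,0.08,0],"dr":[0,0,0],"jaw":1}
    - {"translation":[0,0.08,0],"dr":[0,0,0],"jaw":1}
    - {"translation":[0,0,0],"dr":[0,0,0],"jaw":1}
    - {"translation":[0,0,0],"dr":[0,0,0],"jaw":1}

```text
time_s: 52.53
position: [0.4357, -0.0092, 0.1388]
tcp_rot: [[0.17, 0.985, -0.013], [0.986, -0.17, 0.002], [-0.0, -0.013, -1.0]]
force: [-12.7, 0.4, 13.6]
opening: 0.004
```

```bash
python3 - <<'E'
from h import *
r,st=spokes("w33"); print(r,hubrel(st),st["force"],st["time_s"])
E
```

```text
[(454, 229, np.float64(88.6), np.float64(66.7)), (237, 226, np.float64(-90.7), np.float64(67.0))] [-15.1  -0.3  48.8] [-12.72576893   0.38341637  13.59119602] 52.5333
```

Emit:
arm_command:
  commands:
    - {"translation":[0,0.1,0],"dr":[0,0,0],"jaw":1}
    - {"translation":[0,0.1,0],"dr":[0,0,0],"jaw":1}
    - {"translation":[0,0,0],"dr":[0,0,0],"jaw":1}
    - {"translation":[0,0,0],"dr":[0,0,0],"jaw":1}

```text
time_s: 52.92
position: [0.4359, -0.0092, 0.1387]
tcp_rot: [[0.169, 0.985, -0.023], [0.986, -0.169, 0.004], [-0.0, -0.023, -1.0]]
force: [-21.2, -1.3, 21.9]
opening: 0.005
```

```bash
python3 - <<'E'
from h import *
r,st=spokes("w34"); print(r,hubrel(st),st["force"],st["time_s"])
E
```

```text
[(455, 229, np.float64(89.0), np.float64(66.9)), (238, 226, np.float64(-90.7), np.float64(67.1))] [-15.   -0.3  48.7] [-21.15570139  -1.25103097  21.94108796] 52.9167
```

Emit:
arm_command:
  commands:
    - {"translation":[0,-0.3,0],"dr":[0,0,0],"jaw":1}
    - {"translation":[0,-0.4,0],"dr":[0,0,0],"jaw":1}
    - {"translation":[0,-0.4,0],"dr":[0,0,0],"jaw":1}
    - {"translation":[0,0,-0.6],"dr":[0,0,0],"jaw":1}
    - {"translation":[0,0,-1],"dr":[0,0,0],"jaw":1}
    - {"translation":[0,0,-1],"dr":[0,0,0],"jaw":1}
    - {"translation":[0,0,-1],"dr":[0,0,0],"jaw":1}
    - {"translation":[0,0,-1],"dr":[0,0,0],"jaw":1}

```text
time_s: 53.63
position: [0.4201, -0.0066, 0.2552]
tcp_rot: [[0.171, 0.985, 0.002], [0.985, -0.171, -0.0], [-0.0, 0.002, -1.0]]
force: [0.4, 1.0, 0.1]
opening: 0.005
```

Emit:
arm_command:
  commands:
    - {"translation":[-1,0.9,-0.6],"dr":[0,0,0],"jaw":1}
    - {"translation":[-1,0.9,-0.6],"dr":[0,0,0],"jaw":1}
    - {"translation":[-1,0.9,-0.6],"dr":[0,0,0],"jaw":0.6}
    - {"translation":[-0.9,0.9,-0.3],"dr":[0,0,0],"jaw":0.6}
    - {"translation":[-0.5,0.9,0],"dr":[0,0,0],"jaw":0.6}
    - {"translation":[0,0.9,0],"dr":[0,0,0],"jaw":0.6}
    - {"translation":[0,0.5,0],"dr":[0,0,0],"jaw":0.6}
    - {"translation":[0,0,0],"dr":[0,0,0],"jaw":0.6}
    - {"translation":[0,0,0],"dr":[0,0,0],"jaw":0.6}
    - {"translation":[0,0,0],"dr":[0,0,0],"jaw":0.6}

```text
time_s: 54.47
position: [0.5452, -0.1396, 0.306]
tcp_rot: [[0.171, 0.985, -0.001], [0.985, -0.171, 0.001], [0.0, -0.001, -1.0]]
force: [0.7, -0.4, -1.0]
opening: 0.388
```

```bash
python3 - <<'E'
from h import *
import pickle
r,st=spokes("w35"); print(r,hubrel(st),st["position"],st["force"],st["time_s"])
p=cv2.imread("pics/w35.png"); pickle.dump((cam("wrist",st),st),open("w35.pkl","wb"))
p2,d,m,_=grab("scene","s35"); cv2.imwrite("pics/s35c.png",cv2.resize(p2[120:260,230:390,::-1],None,fx=4.2,fy=4.2,interpolation=cv2.INTER_CUBIC))
E
```

```text
[(270, 62, np.float64(88.3), np.float64(65.6)), (137, 62, np.float64(-73.4), np.float64(62.0)), (176, 54, np.float64(1.9), np.float64(77.3))] [ 115. -110.  216.] [ 0.54517737 -0.13961781  0.3060352 ] [ 0.6731924  -0.38401065 -1.02949448] 54.4667
```

View pics/w35.png

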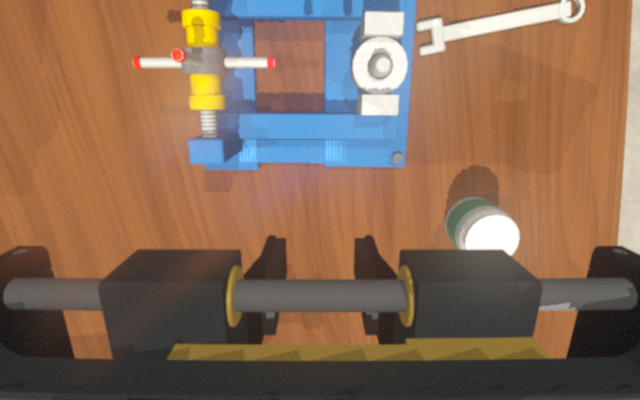

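View pics/s35c.png

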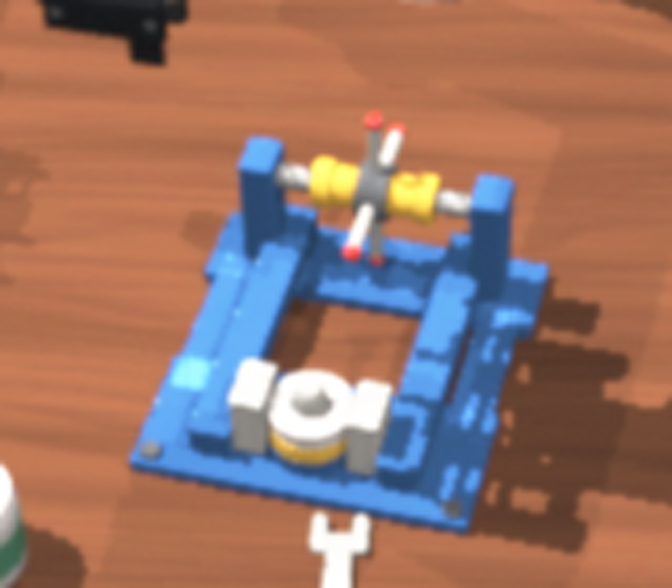

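```bash
python3 - <<'E'
from h import *
p,d,m,st=grab("wrist","w36")
us,vs=np.meshgrid(np.arange(340,425),np.arange(5,120)); 
X=unproj(m,np.c_[us.ravel(),vs.ravel()].astype(float),d[5:120,340:425].ravel())
post=np.array([.628,-.0423]); r=np.hypot(*(X[:,:2]-post).T)
k=(r>.017)&(r<.027); a=np.arctan2(X[k,1]+.0423,X[k,0]-.628); z=X[k,2]
for lo in np.arange(-np.pi,np.pi,np.pi/4):
    q=(a>=lo)&(a<lo+np.pi/4); print(round(np.degrees(lo)),q.sum(),(np.median(z[q])*1000).round(1))
for c in("top","scene"):
    p2,_,m2,_=grab(c,c+"36")
    for b in blobs(col(p2,"red"),15):
        u,v=b[:,0].mean(0); print(c,"red",round(u),round(v),cv2.contourArea(b),plane(m2,[[u,v]],.01)[0].round(3))
cv2.imwrite("pics/w36c.png",cv2.resize(p[0:130,320:450,::-1],None,fx=4.5,fy=4.5,interpolation=cv2.INTER_CUBIC))
E
```

```text
-180 152 54.4
-135 145 54.5
-90 147 54.4
-45 152 54.5
0 156 54.5
45 163 54.5
90 157 54.5
135 158 54.6
top red 71 143 425.5 [0.801 0.676 0.01 ]
scene red 578 269 164.5 [0.734 0.723 0.01 ]
scene red 519 244 15.5 [0.658 0.573 0.01 ]
```

View pics/w36c.png

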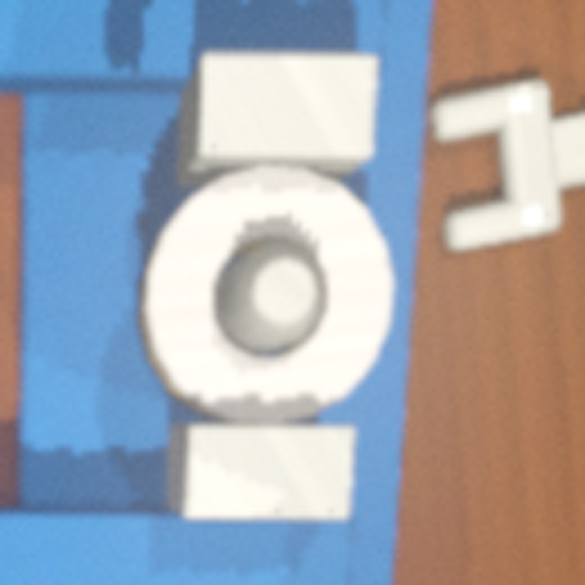

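View pics/scene36.png

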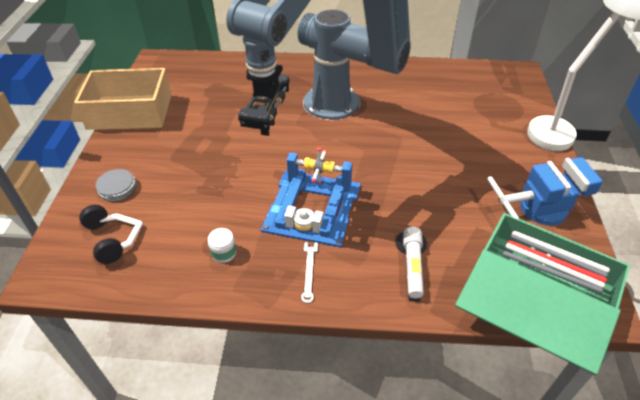

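View pics/top36.png

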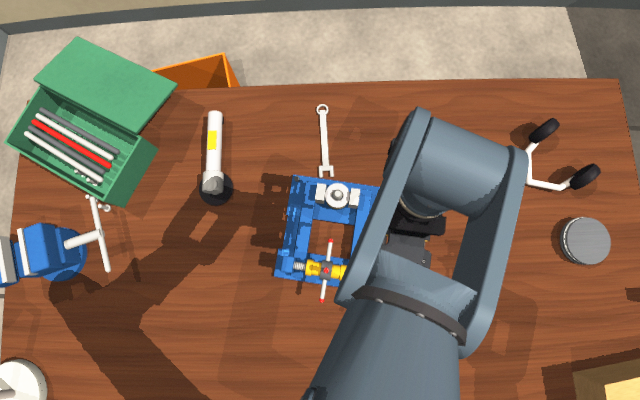

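```bash
python3 - <<'E'
from rig import *
print(hand_in())
E
```

```text
the job is handed in; nothing more can be done
None
```

The collar pack is on the post and clamped, and the job is handed in at about 54.6 s of the 210 s allowed. Three collars were on the bench and there was no red one. They sit in the order blue at the bottom, then yellow, then bare aluminium on top. I wound the turnbuckle in nine pushes of the closed fingers on its spokes.

**Last checks:**
- **Pack height:** the top face measures 54.4–54.6 mm all round, against 54 mm expected for three collars on the 12 mm base plate, so they are home and flat.
- **Turnbuckle:** in the last push the spokes stood still while the force rose from about 5 N to 21 N, so it is on its stop. The spokes measured about 1° short of upright, where the stop should be; that is within camera error.
- **Jaws:** both jaws touch the pack in the pictures. I did not measure the gap between them.
- **Other items:** the grinder, wrench and tin look unmoved, and the robot was clear of everything.

**Not smooth:**
- The first grip on the blue collar was about 5 mm off, so I opened and took it again.
- On the eighth spoke push a brief upward force of about 63 N showed on the closed fingers. It was below the 120 N wrist limit. By my reckoning the gripper's body was clear of the spoke, so the 40 N body limit should not apply, but I could not confirm which part took the load.

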